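Wring the setup blocks onto the levelled inspection bed and clamp them

ROBOT

A 6-joint arm with a two-finger parallel gripper is mounted at the origin on a cart in front of the work surface, level with it; the furniture and walls round the work are solid. World frame = base frame: x ahead of the robot, y to its left, z up, the work surface at z = 0. Lengths are in mm, angles in rad, forces in N, time in s.
With the tool pointing down it reaches from about 300 to 750 mm from the base axis. Payload 8.5 kg.
Tool frame: the origin (TCP) lies midway between the tips of the shut fingers; the grasp point (between the pads) lies 19 mm behind it (robot.grip_depth is the distance from the TCP to the grasp point, in mm); z points along the fingers, x is the direction in which the jaws open and shut, and the axes are right-handed (so a half turn about z gives the same grasp; the last joint's range is limited). The gripper opens to 88 mm and grips with 3 to 60 N. Pads are 18 mm wide; open, the fingers measure 123 mm over their backs; the gripper's body (75 mm by 187 mm) begins 45 mm behind the grasp point.
Start: joints at [-1.489, 0.381, 1.297, -0, 1.464, -0.215], TCP at [160.848, -525.936, 238.748] pointing down, gripper open.
Joint ranges: [-3.11, 3.11], [-0.89, 2.33], [0.22, 2.48], [-1.42, 4.56], [0.17, 2.85], [-2.88, 2.88]. Speed limits (rad/s): [2.39, 2.39, 3.14, 3.14, 3.14, 3.14].

INTERFACE

Orientations are given as [roll, pitch, yaw] about the fixed x, y, z axes, in that order (R = Rz(yaw) Ry(pitch) Rx(roll)).
In Python, from station import get_state, viewer, robot gives the robot as it stands. The module is installed in compiled form; this text tells all that it offers.
- The arm moves only by the tool servo_tool, never from a script. Its argument "targets" is one flat list of numbers, 7 for each row, row after row: the shift along the tool's x, y, z in mm, then the turn, a rotation vector about the tool's x, y, z in degrees, then the finger opening in mm, from 0 to 88.1. A call has 1 to 12 rows; each row shifts and turns the commanded pose from where the row before left it, along the tool's axes as they then stand; what a row does not reach is not made up. A row lasts 1/12 s, in which the tool goes at most 41.7 mm and 7.16 degrees, less where a joint would pass 70% of its speed; a pose out of reach is approached as far as the arm can. A call with a gripper value outside its range is refused whole. The fingers move at their own pace and stop on an object; "squeeze" is the grip in N (left out, the last holds). Time passes only in rows, so rows that do not move let the fingers close. It gives the time, the measured TCP pose, the force and the opening at its end, in the units of the state.
- get_state(): the state, without advancing time (a new reading comes with each control period).
- viewer.capture(name): name is "scene" or "top" or "wrist"; returns a dict with "frame" (480x640x3 uint8, red, green, blue), "fx", "fy", "cx", "cy" (pixels), "rvec" (rotation vector, rad) and "tvec" (3), from world to camera coordinates, as OpenCV has them; the wrist camera has in their place "T_tool_cam" (4x4, takes a point from camera to tool coordinates, whose origin is the TCP and whose axes are the tool frame's). Camera axes: x right, y down, z forward; pixel columns grow to the right and rows downward; lengths in mm; the calibration is good to about 2 mm. A picture is of the moment at which its call begins: read the wrist's pose just before it. There is no depth.
- robot.hand_in(): hands the job in, once; it reports no verdict.
The state is a dict: "t": time; "joints": joint angles; "qvel": joint speeds; "effort": joint torques, N m; "tool_pos": TCP position; "ee_rot": TCP orientation; "wrist_force": force on the tool from outside, world axes, zero at the start; "moment": the same for the moment, N m; "opening": finger opening in mm.
Only numpy, scipy, OpenCV 4.12 (cv2) and the standard library are available. Lean on these libraries where they do the work, as an engineer would, in place of code of your own. Each camera call takes 0.05 s, during which the arm holds its last target.

TASK

Get the inspection bed ready for use: press its sprung plate down until it lies level in its catch, then wring every loose aluminium setup block onto a dark reference block of its own, laying it part way on from the front, lengthways, and sliding it under the hold-down bar until it is fully home against the rear fence, centred and straight on the reference block with the faces in full contact. When all the blocks are home, throw the red-balled lever upright into the green-marked notch, so that the plate is level, all blocks are home and the bar is down at the end; leave the beaker and the sanding block where they are.

Things in the scene. Friction and masses are not known exactly. Their poses are not given: they have to be found in the camera images.
- tilt_plate (a joint): Angle of the bed's aluminium plate (168 deep x 250 wide mm) about the hinge at its far edge, rad: 0.28 = near edge sprung up (start), 0 = level, on its stop and held by a roller catch. Pressing the pad needs about 5 N, rising to about 15 N before the catch snaps in near 0.04; let go earlier, it springs up again.
- press_pad (a point): Centre of the top of the orange ribbed press pad (28 x 70 mm), in the middle of the plate's near edge. It moves with the plate: 53 mm above the table when level, about 40 mm higher when the plate is up. 153 mm nearer than the hinge line, which is 44 mm above the table.
- seat_1 (a point): Where the centre of a setup block lies when home on dark steel reference block 1 (1 leftmost .. 4 rightmost from the robot, 62 mm apart; 100 x 30 x 14 mm, fixed, this point over its plan centre, its top 13 mm below). Axes: x along it, away from the robot to the rear fence, whose face is at x = +50 mm; y left, z up. 77 mm above the table when level. Between the reference blocks a filler lies 3 mm lower than their tops; bare plate in front 27 mm below this point.
- seat_2 (a point): Where the centre of a setup block lies when home on dark steel reference block 2 (1 leftmost .. 4 rightmost from the robot, 62 mm apart; 100 x 30 x 14 mm, fixed, this point over its plan centre, its top 13 mm below). Axes: x along it, away from the robot to the rear fence, whose face is at x = +50 mm; y left, z up. 77 mm above the table when level. Between the reference blocks a filler lies 3 mm lower than their tops; bare plate in front 27 mm below this point.
- seat_3 (a point): Where the centre of a setup block lies when home on dark steel reference block 3 (1 leftmost .. 4 rightmost from the robot, 62 mm apart; 100 x 30 x 14 mm, fixed, this point over its plan centre, its top 13 mm below). Axes: x along it, away from the robot to the rear fence, whose face is at x = +50 mm; y left, z up. 77 mm above the table when level. Between the reference blocks a filler lies 3 mm lower than their tops; bare plate in front 27 mm below this point.
- seat_4 (a point): Where the centre of a setup block lies when home on dark steel reference block 4 (1 leftmost .. 4 rightmost from the robot, 62 mm apart; 100 x 30 x 14 mm, fixed, this point over its plan centre, its top 13 mm below). Axes: x along it, away from the robot to the rear fence, whose face is at x = +50 mm; y left, z up. 77 mm above the table when level. Between the reference blocks a filler lies 3 mm lower than their tops; bare plate in front 27 mm below this point.
- hold_bar_mid (a point): Middle of the steel hold-down bar's top (28 x 228 x 10 mm), which crosses all seats at x = +19 to +47 mm. Its underside clears a block's top by 5 to 6 mm with the lever as at the start, about 1 mm with it upright: blocks can only slide in below it along x. Laid with its far end just short of the bar, a block overhangs the reference block by about 36 mm in front and stays lying.
- separator (a point): Top centre of the middle one of the white separators, which stand between and beside the seats: 14 mm wide (the outer two 7 mm), tops 10 mm above the reference blocks' tops, from x = -12 mm to the fence in the seats' frame. They leave a centred block 7 mm on each side.
- catch (a point): Top centre of the catch housing, fixed 26 mm wide block in the middle of the bed's front, between seats 2 and 3; 58 mm above the table, 30 mm long.
- block_1_center (a point): Centre of a loose aluminium setup block, 100 x 36 x 26 mm (its x, y, z), 0.2 to 0.33 kg, thin blue line round it near each end; lies on a 100 x 36 face, 13 mm below this point. Ends and broad faces are alike. Three or all four of the blocks are present (absent ones read None), left of the bed; two of them start on the 3 mm thick cutting mat.
- block_2_center (a point): Centre of a loose aluminium setup block, 100 x 36 x 26 mm (its x, y, z), 0.2 to 0.33 kg, thin blue line round it near each end; lies on a 100 x 36 face, 13 mm below this point. Ends and broad faces are alike. Three or all four of the blocks are present (absent ones read None), left of the bed; two of them start on the 3 mm thick cutting mat.
- block_3_center (a point): Centre of a loose aluminium setup block, 100 x 36 x 26 mm (its x, y, z), 0.2 to 0.33 kg, thin blue line round it near each end; lies on a 100 x 36 face, 13 mm below this point. Ends and broad faces are alike. Three or all four of the blocks are present (absent ones read None), left of the bed; two of them start on the 3 mm thick cutting mat.
- block_4_center (a point): Centre of a loose aluminium setup block, 100 x 36 x 26 mm (its x, y, z), 0.2 to 0.33 kg, thin blue line round it near each end; lies on a 100 x 36 face, 13 mm below this point. Ends and broad faces are alike. Three or all four of the blocks are present (absent ones read None), left of the bed; two of them start on the 3 mm thick cutting mat.
- clamp_lever (a joint): Lever at the bed's right side, rad: 0 to 0.2 (start) leaning toward the robot, 0.9 = upright in the sprung detent notch (green mark on the round steel quadrant), 1.05 = end stop, leaning away. Stays where left; 1 to 4 N at the ball moves it, most at about 0.65 to 0.85 and beyond 0.92 where the detent is crossed. It lowers the hold-down bar.
- lever_ball (a point): Centre of the red ball (24 mm across) at the end of the lever, 90 mm from its pivot; the ball swings in the upright plane along the seats' x axis. Shaft 9 mm thick. Ball 132 mm above the table when upright on the level plate.
- lever_pivot (a point): Pivot of the lever, fixed on the plate's right side, 42 mm above the table when the plate is level. Axes: x along the seats, away from the robot, y left, z up; the lever turns about y.
- sanding_block: Bystander, leave alone: cork sanding block 40 x 68 x 22 mm, origin under its centre.
- beaker: Bystander, leave alone: small graduated mixing beaker 48 x 41 x 47 mm, origin under its centre.
Not all that is in view belongs to the job. What is shaped like the part that bears block_1_center but yellow is not meant.

How it is judged (in metres and radians):
On the way, in this order (a step that is already met when the one before it is completed fails the run):
1. the tilting plate is pressed down level and stays in its catch (value of joint tilt_plate below 0.03 rad and contact force between the fingers and tilt_plate below 0.5 N), for 0.3 s.
2. every setup block present is wrung fully home on a reference block of its own, before the lever is thrown (value of joint tilt_plate below 0.03 rad and x of block_1_center in the frame of seat_1 between -0.004 and 0.004 m and z of block_1_center in the frame of seat_1 between -0.003 and 0.003 m and angle between the x axis of each of block_1_center, block_2_center, block_3_center, block_4_center and the x axis of seat_1, either way round below 0.07 rad and angle between the z axis of each of block_1_center, block_2_center, block_3_center, block_4_center and the z axis of seat_1, either way round below 0.05 rad and (y of block_1_center in the frame of seat_1 between -0.006 and 0.006 m or y of block_1_center in the frame of seat_2 between -0.006 and 0.006 m or y of block_1_center in the frame of seat_3 between -0.006 and 0.006 m or y of block_1_center in the frame of seat_4 between -0.006 and 0.006 m) and x of block_2_center in the frame of seat_1 between -0.004 and 0.004 m and z of block_2_center in the frame of seat_1 between -0.003 and 0.003 m and (y of block_2_center in the frame of seat_1 between -0.006 and 0.006 m or y of block_2_center in the frame of seat_2 between -0.006 and 0.006 m or y of block_2_center in the frame of seat_3 between -0.006 and 0.006 m or y of block_2_center in the frame of seat_4 between -0.006 and 0.006 m) and x of block_3_center in the frame of seat_1 between -0.004 and 0.004 m and z of block_3_center in the frame of seat_1 between -0.003 and 0.003 m and (y of block_3_center in the frame of seat_1 between -0.006 and 0.006 m or y of block_3_center in the frame of seat_2 between -0.006 and 0.006 m or y of block_3_center in the frame of seat_3 between -0.006 and 0.006 m or y of block_3_center in the frame of seat_4 between -0.006 and 0.006 m) and x of block_4_center in the frame of seat_1 between -0.004 and 0.004 m and z of block_4_center in the frame of seat_1 between -0.003 and 0.003 m and (y of block_4_center in the frame of seat_1 between -0.006 and 0.006 m or y of block_4_center in the frame of seat_2 between -0.006 and 0.006 m or y of block_4_center in the frame of seat_3 between -0.006 and 0.006 m or y of block_4_center in the frame of seat_4 between -0.006 and 0.006 m) and linear speed of each of block_1, block_2, block_3, block_4 below 0.02 m/s and value of joint clamp_lever below 0.6 rad), for 0.3 s.
3. the lever stands upright in the green notch (value of joint clamp_lever between 0.8 and 1 rad), for 0.3 s.
At the end, for the whole second after the job is handed in: The plate is level (within 0.03 rad), every setup block present lies flat on a reference block (height within 3 mm), its far end within 4 mm of the rear fence, centred within 6 mm sideways and straight within 0.07 rad, and the lever rests within 0.1 rad of upright in its notch; all at rest (all of step 3 and value of joint tilt_plate below 0.03 rad and x of block_1_center in the frame of seat_1 between -0.004 and 0.004 m and z of block_1_center in the frame of seat_1 between -0.003 and 0.003 m and angle between the x axis of each of block_1_center, block_2_center, block_3_center, block_4_center and the x axis of seat_1, either way round below 0.07 rad and angle between the z axis of each of block_1_center, block_2_center, block_3_center, block_4_center and the z axis of seat_1, either way round below 0.05 rad and (y of block_1_center in the frame of seat_1 between -0.006 and 0.006 m or y of block_1_center in the frame of seat_2 between -0.006 and 0.006 m or y of block_1_center in the frame of seat_3 between -0.006 and 0.006 m or y of block_1_center in the frame of seat_4 between -0.006 and 0.006 m) and x of block_2_center in the frame of seat_1 between -0.004 and 0.004 m and z of block_2_center in the frame of seat_1 between -0.003 and 0.003 m and (y of block_2_center in the frame of seat_1 between -0.006 and 0.006 m or y of block_2_center in the frame of seat_2 between -0.006 and 0.006 m or y of block_2_center in the frame of seat_3 between -0.006 and 0.006 m or y of block_2_center in the frame of seat_4 between -0.006 and 0.006 m) and x of block_3_center in the frame of seat_1 between -0.004 and 0.004 m and z of block_3_center in the frame of seat_1 between -0.003 and 0.003 m and (y of block_3_center in the frame of seat_1 between -0.006 and 0.006 m or y of block_3_center in the frame of seat_2 between -0.006 and 0.006 m or y of block_3_center in the frame of seat_3 between -0.006 and 0.006 m or y of block_3_center in the frame of seat_4 between -0.006 and 0.006 m) and x of block_4_center in the frame of seat_1 between -0.004 and 0.004 m and z of block_4_center in the frame of seat_1 between -0.003 and 0.003 m and (y of block_4_center in the frame of seat_1 between -0.006 and 0.006 m or y of block_4_center in the frame of seat_2 between -0.006 and 0.006 m or y of block_4_center in the frame of seat_3 between -0.006 and 0.006 m or y of block_4_center in the frame of seat_4 between -0.006 and 0.006 m) and linear speed of each of block_1, block_2, block_3, block_4 below 0.02 m/s and velocity of joint clamp_lever between -0.05 and 0.05 rad/s); the robot touches nothing.
It fails at once if the sanding block is shifted by more than 3 cm (distance of sanding_block from where it was at the start of the episode above 0.03 m).
It fails at once if the beaker is shifted by more than 3 cm (distance of beaker from where it was at the start of the episode above 0.03 m).
Of block_1, block_2, block_3, block_4 only 3 to 4 are there at a start; the rules pass over those that are not, and their reading is None.
At some moment in a run one of block_1, block_2, block_3, block_4 may be knocked a few centimetres aside while the robot is not near it.
It also fails if it takes over 210 s, if anything falls off the work surface, if the arm or the gripper's body presses on something with over 40 N, if the wrist force passes 120 N, or if a joint passes its speed limit or range.

## Working session

There is one attempt and no reset: what is moved stays moved. The work goes in short steps, Python scripts to look and compute and a tool call to move; the robot and the scene stay as the last step left them, time stands still between calls to the robot, and variables do not carry over. Pictures are saved under pics/ and viewed, and the job is handed in when it is done.

Besides the shell and the picture viewer there is one more tool, called after ">>>" as name(argument=value, ...) on one line, values as JSON. servo_tool: Moves the arm, as the interface text tells. Its arguments: {"type":"object","properties":{"targets":{"type":"array"},"squeeze":{"type":"number"}},"required":["targets"]}

```bash
ls; mkdir -p pics; cat > h.py <<'E'
import numpy as np, cv2
from scipy.spatial.transform import Rotation as R
from station import get_state, viewer, robot
def cap(n,fn=None):
    s=get_state(); c=viewer.capture(n)
    if n=='wrist':
        T=np.eye(4);T[:3,:3]=R.from_euler('xyz',s['ee_rot']).as_matrix();T[:3,3]=s['tool_pos']
        W=T@np.array(c['T_tool_cam']); c['R']=W[:3,:3]; c['o']=W[:3,3]
    else:
        Rm=cv2.Rodrigues(np.array(c['rvec'],float))[0]; c['R']=Rm.T; c['o']=-Rm.T@np.array(c['tvec'],float).ravel()
    if fn: cv2.imwrite('pics/'+fn,cv2.cvtColor(c['frame'],cv2.COLOR_RGB2BGR))
    return c
def ray(c,u,v):
    d=c['R']@np.array([(u-c['cx'])/c['fx'],(v-c['cy'])/c['fy'],1]); return c['o'],d/np.linalg.norm(d)
def onz(c,u,v,z):
    o,d=ray(c,u,v); return o+d*(z-o[2])/d[2]
def proj(c,p):
    q=c['R'].T@(np.array(p,float)-c['o']); return np.array([c['fx']*q[0]/q[2]+c['cx'],c['fy']*q[1]/q[2]+c['cy']])
def tri(c1,p1,c2,p2):
    o1,d1=ray(c1,*p1);o2,d2=ray(c2,*p2)
    A=np.stack([d1,-d2],1);t=np.linalg.lstsq(A,o2-o1,rcond=None)[0]
    a=o1+d1*t[0];b=o2+d2*t[1];return (a+b)/2,np.linalg.norm(a-b)
E
python3 - <<'E'
from h import *
s=get_state()
print({k:np.round(v,3).tolist() for k,v in s.items()})
for n in ['scene','top','wrist']:
    c=cap(n,n+'0.png'); print(n,c['o'].round(),c['R'][:,2].round(2),c['fx'])
E
```

```text
pics
{'t': 0.0, 'joints': [-1.489, 0.381, 1.298, -0.0, 1.464, -0.215], 'qvel': [-0.0, 0.001, 0.001, 0.002, 0.0, 0.001], 'effort': [0.001, -43.793, -22.455, 0.071, 0.035, -0.0], 'tool_pos': [160.833, -525.649, 238.136], 'ee_rot': [-3.141, 0.001, -1.274], 'wrist_force': [-0.965, 0.978, 0.629], 'moment': [0.012, -0.012, 0.007], 'opening': 88.474}
scene [ 131.  658. 1106.] [ 0.28 -0.59 -0.76] 560.6490533069434
top [ 343. -128. 1554.] [ 0.1 -0.  -1. ] 535.2662958308252
wrist [ 229. -505.  384.] [-0.27 -0.08 -0.96] 347.74222858768786
```

View pics/scene0.png

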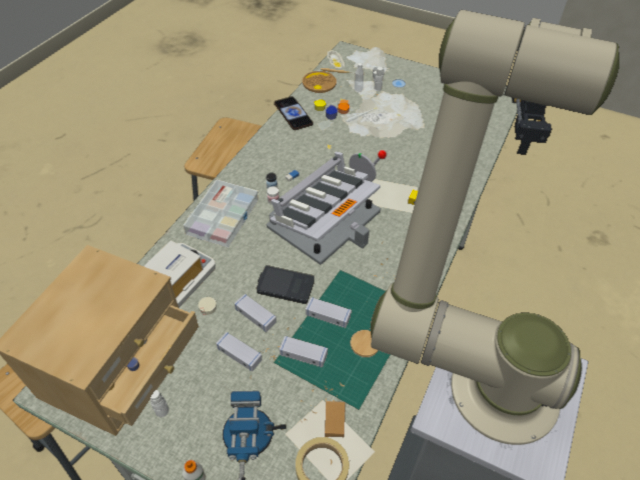

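View pics/top0.png

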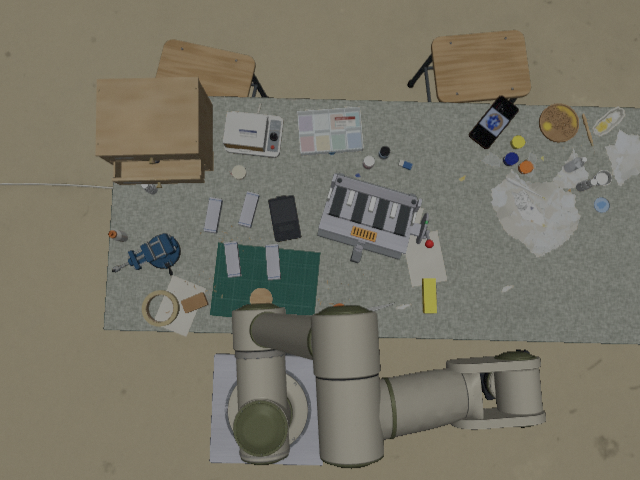

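View pics/wrist0.png

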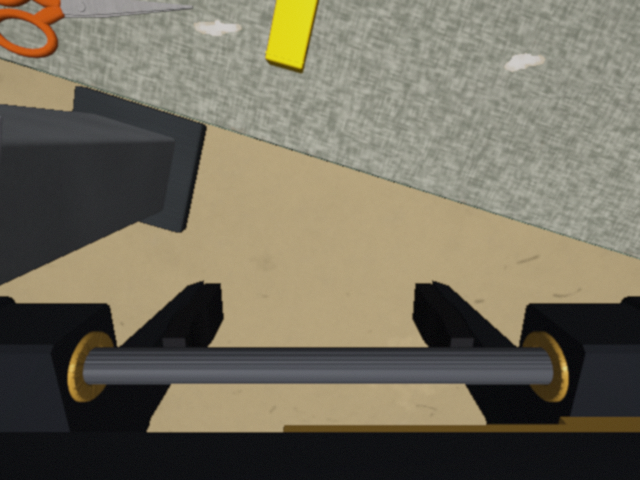

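```bash
python3 - <<'E'
import cv2
a=cv2.imread('pics/top0.png');b=cv2.imread('pics/scene0.png')
cv2.imwrite('pics/topA.png',cv2.resize(a[130:280,300:460],None,fx=5,fy=4.0,interpolation=3)[:, :800])
cv2.imwrite('pics/topB.png',cv2.resize(a[180:330,180:340],None,fx=5,fy=4,interpolation=3))
cv2.imwrite('pics/scA.png',cv2.resize(b[120:270,240:440],None,fx=4,fy=4,interpolation=3))
cv2.imwrite('pics/scB.png',cv2.resize(b[260:410,200:400],None,fx=4,fy=4,interpolation=3))
E
```

```text
(no output)
```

View pics/topA.png

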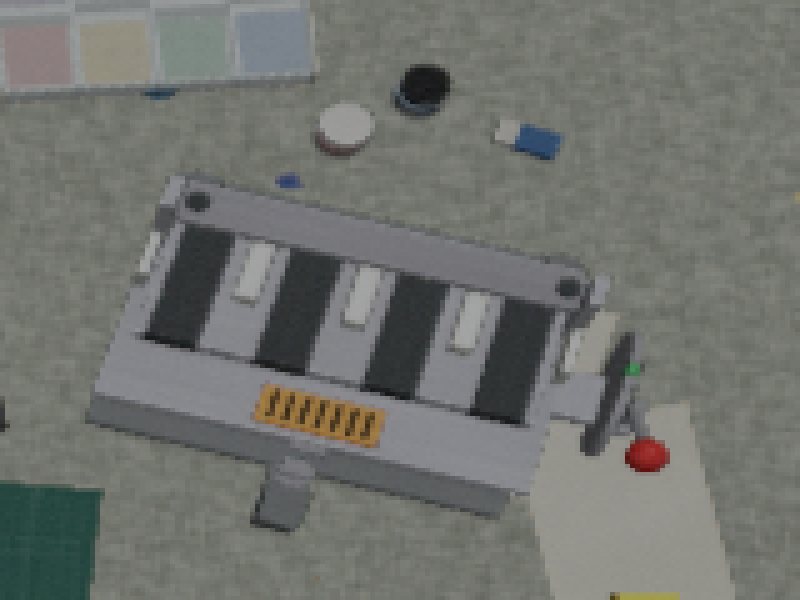

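View pics/topB.png

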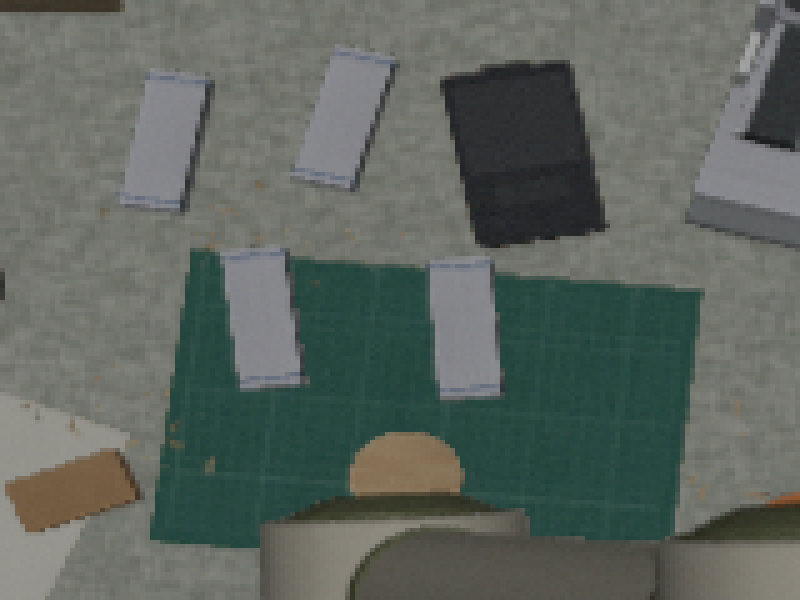

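View pics/scA.png

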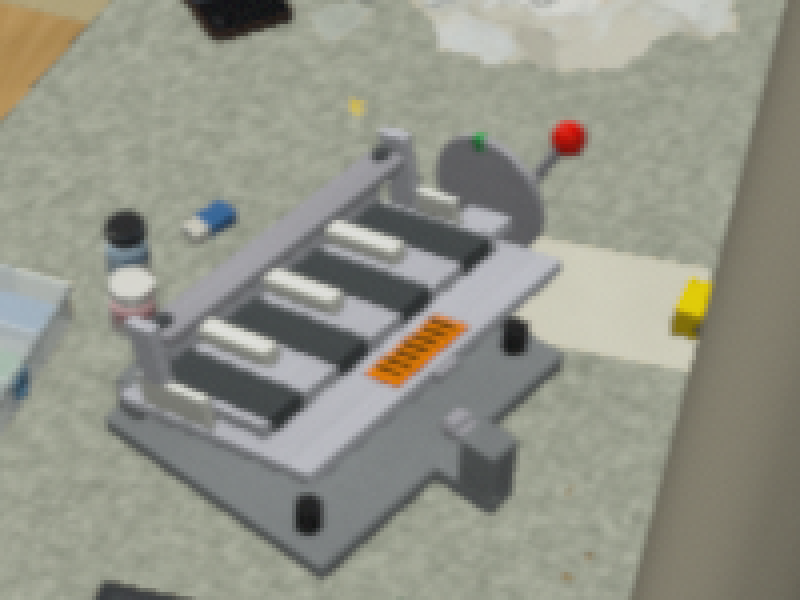

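View pics/scB.png

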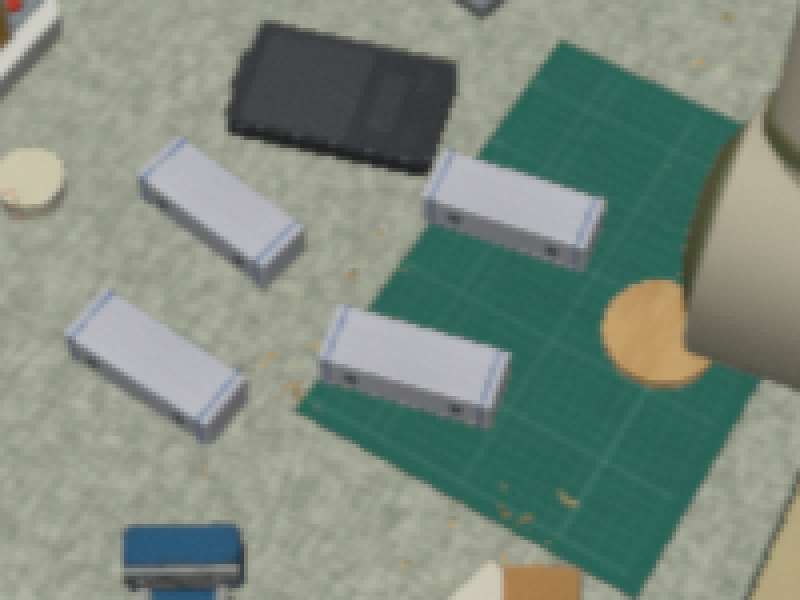

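```bash
python3 - <<'E'
from h import *
t=cap('top');s=cap('scene')
def cent(c,lo,hi,roi):
    x0,x1,y0,y1=roi
    h=cv2.cvtColor(c['frame'],cv2.COLOR_RGB2HSV);m=cv2.inRange(h,lo,hi);k=np.zeros_like(m);k[y0:y1,x0:x1]=m[y0:y1,x0:x1]
    n,l,st,ce=cv2.connectedComponentsWithStats(k);i=1+np.argmax(st[1:,4]);
    hull=cv2.convexHull(cv2.findContours((l==i).astype(np.uint8),0,2)[0][0]);r=cv2.minAreaRect(hull);return ce[i],r,st[i,4]
to=cent(t,(8,150,90),(22,255,255),(330,400,215,250));so=cent(s,(5,150,90),(22,255,255),(310,380,190,230))
print(to,so);print('pad',tri(t,to[1][0],s,so[1][0]))
tb=cent(t,(0,150,80),(4,255,255),(415,445,230,255));sb=cent(s,(0,150,80),(4,255,255),(365,395,145,165))
print(tb,sb);print('ball',tri(t,tb[1][0],s,sb[1][0]))
# hand points from 2 crops
A=lambda u,v:(300+(u+.5)/5-.5,130+(v+.5)/4-.5)
S=lambda u,v:(240+(u+.5)/4-.5,120+(v+.5)/4-.5)
B=lambda u,v:(180+(u+.5)/5-.5,180+(v+.5)/4-.5)
P=lambda n,a,b:print(n,[np.round(x,1).tolist() for x in tri(t,A(*a),s,S(*b))])
P('postL cap',(199,201),(163,321));P('postR cap',(569,288),(382,153))
P('ref1 nearL',(148,335),(273,427)); P('ref1 nearR',(196,345),(301,397))
P('ref4 nearR',(522,420),(490,240))
P('plate nearL',(97,392),(308,471)); P('plate nearR',(527,492),(560,262))
P('sep1',(257,271),(237,338));P('sep3',(470,320),(365,240));P('catch',(288,496),(490,432))
# blocks in top crop, corners
bl={'L0':[(150,71),(212,78),(183,208),(121,202)],'L1':[(338,48),(398,62),(354,188),(292,176)],'M0':[(222,252),(286,248),(303,382),(241,388)],'M1':[(428,261),(492,257),(502,393),(440,397)]}
for k,v in bl.items():
    z=29 if k[0]=='M' else 26
    p=np.array([onz(t,*B(*q),z) for q in v]);c=p.mean(0);a=(p[0]+p[1]-p[2]-p[3])/2;b=(p[0]+p[3]-p[1]-p[2])/2
    print(k,c.round(1),np.linalg.norm(a).round(1),np.linalg.norm(b).round(1),'yaw',np.degrees(np.arctan2(a[1],a[0])).round(1))
E
```

```text
(array([362.        , 231.58333333]), ((361.7941589355469, 231.67649841308594), (5.5783185958862305, 3.152963161468506), 75.96376037597656), np.int32(12)) (array([343.64417178, 207.3006135 ]), ((343.68963623046875, 207.22412109375), (7.105364799499512, 25.309194564819336), 49.76364517211914), np.int32(163))
pad (array([ 497.35821274, -247.97656106,   99.22617331]), np.float64(5.343970711260795))
(array([428.62, 243.5 ]), ((428.5, 243.5), (7.0, 7.0), 90.0), np.int32(50)) (array([381.67924528, 154.05660377]), ((381.7500305175781, 154.25001525878906), (7.071067810058594, 7.77817440032959), 45.0), np.int32(53))
ball (array([ 467.6464013 , -418.840024  ,  152.48675278]), np.float64(0.19225285661819788))
postL cap [[637.6, -182.0, 118.9], 0.6]
postR cap [[583.2, -383.6, 121.0], 0.1]
ref1 nearL [[548.7, -157.2, 90.8], 0.8]
ref1 nearR [[542.4, -183.5, 95.4], 0.2]
ref4 nearR [[494.7, -363.1, 97.8], 0.9]
plate nearL [[509.2, -129.5, 98.5], 2.8]
plate nearR [[446.0, -366.5, 96.4], 0.0]
sep1 [[599.1, -214.9, 90.9], 7.7]
sep3 [[567.4, -333.7, 90.0], 5.9]
catch [[439.9, -239.4, 60.7], 4.5]
L0 [545.7 176.1  26. ] 95.9 36.1 yaw -7.4
L1 [564.   73.8  26. ] 95.6 36.5 yaw -13.5
M0 [419.2 114.8  29. ] 96.9 36.0 yaw 8.5
M1 [415.6  -0.8  29. ] 97.1 36.0 yaw 5.7
```

>>> servo_tool(targets=[-15.4,-35.9,0,0,0,0,0,-15.4,-35.9,0,0,0,0,0,-15.4,-35.9,0,0,0,0,0,-15.4,-35.9,0,0,0,0,0,-15.4,-35.9,0,0,0,0,0,-15.4,-35.9,0,0,0,0,0,-15.4,-35.9,0,0,0,0,0,-15.4,-35.9,0,0,0,0,0,-15.4,-35.9,0,0,0,0,0,-15.4,-35.9,0,0,0,0,0,-15.4,-35.9,0,0,0,0,0], squeeze=40)

```text
t: 1.17
tool_pos: [490.2, -246.8, 238.8]
ee_rot: [-3.142, -0.0, -1.274]
wrist_force: [0.5, -0.2, 0.8]
opening: 16.5
```

>>> servo_tool(targets=[0,0,0,0,0,-7.1,0,0,0,0,0,0,-7.1,0,0,0,0,0,0,-7.1,0,0,0,0,0,0,-7.1,0,0,0,0,0,0,-7.1,0,0,0,0,0,0,-7.1,0,0,0,0,0,0,-7.1,0,0,0,0,0,0,-7.1,0,0,0,0,0,0,-7.1,0,0,0,0,0,0,-7.1,0,0,0,0,0,0,-7.1,0])

```text
t: 2.08
tool_pos: [488.9, -248.4, 238.6]
ee_rot: [-3.141, 0.0, 0.095]
wrist_force: [0.0, 0.1, 0.1]
opening: 0.6
```

>>> servo_tool(targets=[0,0,0,0,0,-7,0,0,0,0,0,0,-7,0,0,0,0,0,0,-7,0,0,0,0,0,0,-7,0,0,0,0,0,0,-7,0,0,0,0,0,0,-7,0,0,0,0,0,0,-7,0,0,0,0,0,0,-7,0,0,0,0,0,0,-7,0,0,0,0,0,0,-7,0])

```text
t: 2.92
tool_pos: [488.9, -248.4, 238.6]
ee_rot: [-3.141, -0.0, 1.317]
wrist_force: [-0.2, -0.6, -0.9]
opening: 0.4
```

```bash
cat >> h.py <<'E'
def go(p,yawdeg=None,flat=True):
    """print tool-frame shift then turn for a world target (shift at current yaw, then turn)"""
    s=get_state();M=R.from_euler('xyz',s['ee_rot']);d=M.inv().apply(np.array(p,float)-s['tool_pos'])
    out=d.round(1).tolist()
    if yawdeg is not None:
        Rt=R.from_euler('xyz',[180,0,yawdeg],degrees=True);out+=np.degrees((M.inv()*Rt).as_rotvec()).round(2).tolist()
    print('tool',np.round(s['tool_pos'],1),np.degrees(s['ee_rot']).round(2),'F',np.round(s['wrist_force'],1),'op',round(float(s['opening']),1),'t',round(float(s['t']),1),'->',out)
E
python3 - <<'E'
from h import *
go((489,-249,115),75.1)
cap('wrist','w1.png')
E
```

```text
tool [ 488.9 -248.4  238.6] [-1.7999e+02 -1.0000e-02  7.5450e+01] F [-0.2 -0.6 -0.9] op 0.4 t 2.9 -> [-0.6, 0.3, 123.6, -0.01, -0.01, 0.35]
```

View pics/w1.png

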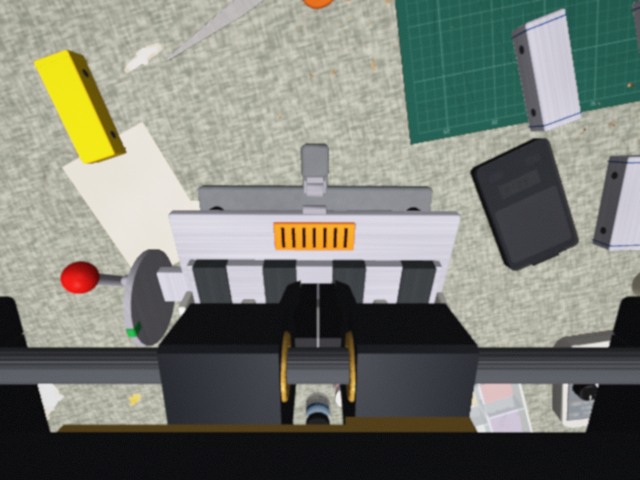

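```bash
python3 - <<'E'
from h import *
w=cap('wrist');s=cap('scene')
print('pad',tri(w,(314.5,236.5),s,(343.7,207.2)), w['o'])
t=cap('top','t1.png')
P=lambda a,b:print([np.round(x,1).tolist() for x in tri(w,a,s,b)])
print('ball');P((80,277),(381.75,154.2))
print('catch top');P((314,162),(240+490/4,120+432/4))
E
```

```text
pad (array([ 496.85938762, -253.73464085,   93.60174694]), np.float64(0.1542928577663589)) [ 417.97021666 -230.9872312   384.06176294]
ball
[[469.4, -422.6, 149.1], 1.3]
catch top
[[437.0, -239.6, 60.1], 1.1]
```

>>> servo_tool(targets=[-2.8,2.8,27,0,0,0.35,0,0,0,27,0,0,0,0,0,0,27,0,0,0,0,0,0,27,0,0,0,0,0,0,27,0,0,0,0,0,0,8,0,0,0,0,0,-0.5,8,0,0,0,0,0,-0.5,6,0,0,0,0])

```text
t: 3.78
tool_pos: [490.1, -251.8, 82.1]
ee_rot: [3.141, 0.0, 1.303]
wrist_force: [-2.9, 1.1, 3.9]
opening: 0.4
```

>>> servo_tool(targets=[0,-0.5,5,0,0,0,0,0,-0.5,5,0,0,0,0,0,-0.5,5,0,0,0,0,0,0,5,0,0,0,0,0,0,3,0,0,0,0])

```text
t: 4.2
tool_pos: [488.1, -251.3, 59.1]
ee_rot: [-3.141, 0.001, 1.305]
wrist_force: [-3.9, 1.1, 4.4]
opening: 0.1
```

>>> servo_tool(targets=[0,0,3,0,0,0,0,0,0,3,0,0,0,0,0,0,1,0,0,0,0,0,0,0,0,0,0,0])

```text
t: 4.53
tool_pos: [488.9, -251.5, 52.9]
ee_rot: [3.14, 0.001, 1.305]
wrist_force: [-4.7, 3.3, 12.3]
opening: 0.5
```

>>> servo_tool(targets=[0,0,1,0,0,0,0,0,0,1,0,0,0,0,0,0,0,0,0,0,0])

```text
t: 4.78
tool_pos: [488.9, -251.5, 52.4]
ee_rot: [3.139, 0.001, 1.305]
wrist_force: [-8.2, 4.1, 27.8]
opening: 0.5
```

>>> servo_tool(targets=[0,0,-10,0,0,0,0,0,0,-30,0,0,0,60,0,0,-35,0,0,0,60,0,0,-35,0,0,0,60,0,0,-35,0,0,0,60,0,0,-35,0,0,0,60])

```text
t: 5.28
tool_pos: [488.6, -251.1, 231.6]
ee_rot: [3.141, 0.0, 1.305]
wrist_force: [1.3, -0.9, 0.9]
opening: 31.5
```

```bash
python3 - <<'E'
from h import *
go((489,-251,240),75.1)
for n in ['wrist','scene','top']: c=cap(n,n+'2.png')
a=cv2.imread('pics/top2.png');b=cv2.imread('pics/scene2.png')
cv2.imwrite('pics/sc2A.png',cv2.resize(b[120:270,240:440],None,fx=4,fy=4,interpolation=3))
E
```

```text
tool [ 488.6 -251.1  231.6] [1.7994e+02 1.0000e-02 7.4750e+01] F [ 1.3 -0.9  0.9] op 31.5 t 5.3 -> [0.2, 0.4, -8.4, 0.06, 0.01, -0.35]
```

View pics/wrist2.png

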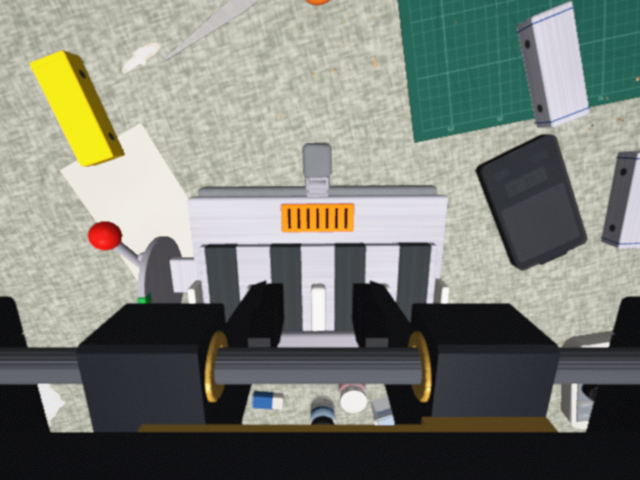

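View pics/sc2A.png

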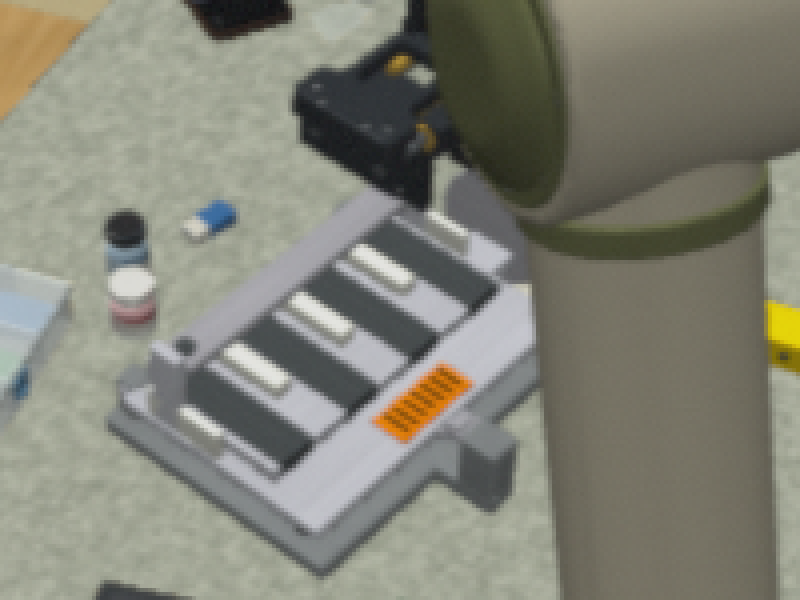

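```bash
python3 - <<'E'
from h import *
w=cap('wrist','w3.png');s=cap('scene');t=cap('top','t3.png')
g=cv2.cvtColor(w['frame'],cv2.COLOR_RGB2GRAY).astype(float)
pts={i:[] for i in range(4)}
def edges(row,x0=195,x1=450):
    r=cv2.GaussianBlur(g,(5,3),0)[row];d=np.gradient(r);
    return [(i,round(d[i],1)) for i in range(x0,x1) if abs(d[i])>6 and abs(d[i])==max(abs(d[i-3:i+4]))]
for r in (252,258,264,270,276): print(r,edges(r))
for c in (222,285,350,414):
    col=cv2.GaussianBlur(g,(3,3),0)[:,c];d=np.gradient(col);print(c,[(i,round(d[i],1)) for i in range(236,300) if abs(d[i])>6 and abs(d[i])==max(abs(d[i-3:i+4]))])
cv2.imwrite('pics/w3z.png',cv2.resize(w['frame'][150:350,180:460][:,:,::-1],None,fx=2.8,fy=2.8,interpolation=3))
cv2.imwrite('pics/t3z.png',cv2.resize(t['frame'][160:280,310:450][:,:,::-1],None,fx=5,fy=5,interpolation=3))
E
```

```text
252 [(206, np.float64(-38.1)), (237, np.float64(40.4)), (270, np.float64(-39.7)), (301, np.float64(41.3)), (335, np.float64(-41.0)), (366, np.float64(41.2)), (400, np.float64(-42.8)), (431, np.float64(40.7)), (442, np.float64(-9.3))]
258 [(206, np.float64(-38.4)), (237, np.float64(40.8)), (271, np.float64(-38.6)), (302, np.float64(37.9)), (335, np.float64(-41.0)), (366, np.float64(40.0)), (399, np.float64(-40.6)), (431, np.float64(37.4)), (443, np.float64(-7.6))]
264 [(207, np.float64(-40.6)), (238, np.float64(40.7)), (271, np.float64(-41.9)), (302, np.float64(38.0)), (335, np.float64(-41.0)), (366, np.float64(40.3)), (399, np.float64(-44.0)), (430, np.float64(41.4)), (442, np.float64(-6.1))]
270 [(207, np.float64(-38.3)), (238, np.float64(42.2)), (271, np.float64(-39.8)), (302, np.float64(40.4)), (335, np.float64(-41.0)), (366, np.float64(39.1)), (399, np.float64(-40.2)), (430, np.float64(38.4))]
276 [(208, np.float64(-40.3)), (239, np.float64(39.8)), (271, np.float64(-38.0)), (302, np.float64(39.9)), (335, np.float64(-41.1)), (365, np.float64(42.4)), (398, np.float64(-42.8)), (429, np.float64(41.7)), (436, np.float64(-13.8)), (443, np.float64(8.8))]
222 [(241, np.float64(-56.1))]
285 [(241, np.float64(-61.7))]
350 [(241, np.float64(-56.4))]
414 [(240, np.float64(-58.3))]
```

View pics/w3z.png

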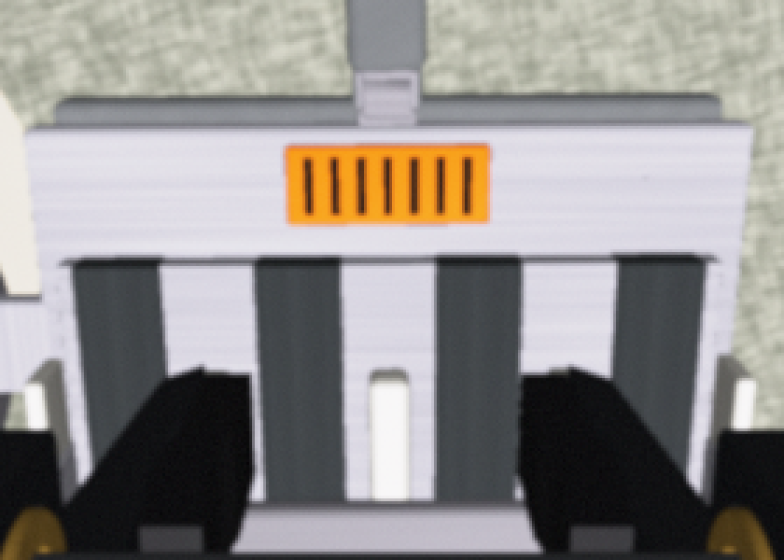

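View pics/t3z.png

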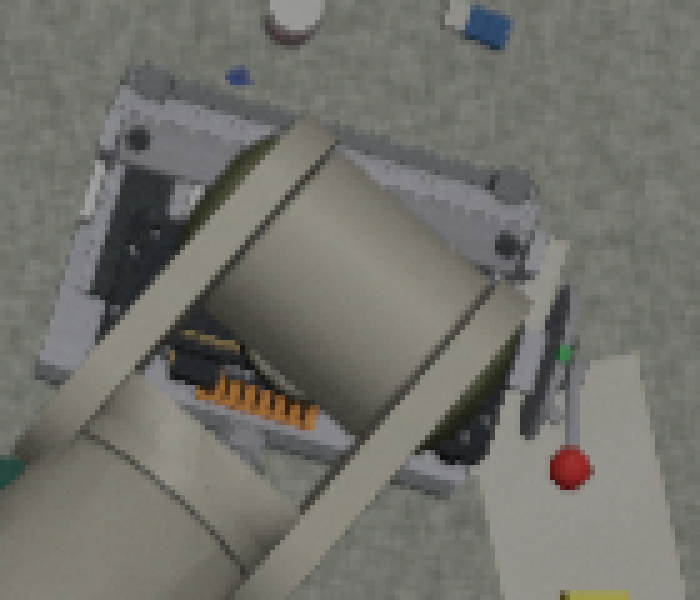

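```bash
python3 - <<'E'
from h import *
w=cap('wrist');s=cap('scene')
g=cv2.cvtColor(w['frame'],cv2.COLOR_RGB2GRAY).astype(float)
for c in (222,285,350,414): print(g[238:254,c].astype(int))
rows=[252,258,264,270,276]
E=np.array([[206,237,270,301,335,366,400,431],[206,237,271,302,335,366,399,431],[207,238,271,302,335,366,399,430],[207,238,271,302,335,366,399,430],[208,239,271,302,335,365,398,429]])
mid=(E[:,::2]+E[:,1::2])/2  # seats 4,3,2,1
M=np.array([[onz(w,mid[i,j],rows[i],64)[:2] for j in range(4)] for i in range(5)])
yv=(M[:,3]-M[:,0]).mean(0); print('spacing',np.linalg.norm(yv)/3,'yaw from y',np.degrees(np.arctan2(-yv[0],yv[1])))
for j in range(4):
    v=M[-1,j]-M[0,j];print(4-j,M[:,j].mean(0).round(1),'dir',np.degrees(np.arctan2(v[1],v[0])).round(1))
for u in (222,285,350,414):
    print(u,'front@50',onz(w,u,241,50)[:2].round(1),'@64 r244',onz(w,u,244,64)[:2].round(1),'near edge plate50 r195',onz(w,u,195,50)[:2].round(1))
# pad now
hh=cv2.inRange(cv2.cvtColor(w['frame'],cv2.COLOR_RGB2HSV),(5,150,90),(25,255,255));hh[:190]=0;hh[240:]=0
x,y,a,b=cv2.boundingRect(cv2.findNonZero(hh));print('pad px',x,y,a,b,onz(w,x+a/2-.5,y+b/2-.5,53))
# scene triangulation of ref corners (level)
S=lambda u,v:(240+(u+.5)/4-.5,120+(v+.5)/4-.5)
print(tri(w,(431,243),s,S(283,468)),tri(w,(206,243),s,S(481,312)))
E
```

```text
[215 216 218 222 222 217 199 146  75  36  31  41  58  62  67  68]
[219 221 223 225 224 219 197 126  53  29  38  55  65  68  67  69]
[216 215 215 216 216 203 162  86  36  30  41  61  68  70  69  68]
[210 212 213 214 210 188 119  49  27  35  54  66  68  67  68  68]
spacing 60.69714545735653 yaw from y -15.247340379296034
4 [ 504.3 -349.2] dir -15.1
3 [ 520.2 -290.7] dir -14.4
2 [ 536.2 -232.2] dir -14.9
1 [ 552.2 -173.5] dir -15.3
222 front@50 [ 485.6 -346.7] @64 r244 [ 485.4 -342.8] near edge plate50 r195 [ 443.3 -331.7]
285 front@50 [ 501.7 -287.8] @64 r244 [ 500.9 -286.2] near edge plate50 r195 [ 458.8 -274.8]
350 front@50 [ 518.3 -226.9] @64 r244 [ 516.8 -227.8] near edge plate50 r195 [ 474.7 -216.2]
414 front@50 [ 534.6 -166.9] @64 r244 [ 532.4 -170.3] near edge plate50 r195 [ 490.5 -158.5]
pad px 281 206 73 27 [ 488.11729482 -251.85089459   53.        ]
(array([ 538.41692218, -153.81728721,   60.34258809]), np.float64(2.5714743213291973)) (array([ 494.04605188, -373.12936407,   20.98708548]), np.float64(9.590072415389864))
```

```bash
cat > seats.py <<'E'
from h import *
def run():
    w=cap('wrist','w4.png');go((489,-251,240),75.1)
    g=cv2.GaussianBlur(cv2.cvtColor(w['frame'],cv2.COLOR_RGB2GRAY),(5,3),0).astype(float)
    M=[]
    for r in range(256,284,4):
        d=np.gradient(g[r]); e=[]
        for i in range(190,460):
            if abs(d[i])>20 and abs(d[i])==max(abs(d[i-4:i+5])):
                a,b,c=np.abs(d[i-1:i+2]); e.append(i+.5*(a-c)/(a-2*b+c))
        if len(e)==8: M.append([onz(w,(e[2*j]+e[2*j+1])/2,r,64)[:2] for j in range(4)])
        else: print(r,np.round(e))
    M=np.array(M);yv=(M[:,3]-M[:,0]).mean(0)
    print('spacing',np.linalg.norm(yv)/3,'yaw',np.degrees(np.arctan2(-yv[0],yv[1])))
    yaw=np.arctan2(-yv[0],yv[1]);X=np.array([np.cos(yaw),np.sin(yaw)]);Y=np.array([-X[1],X[0]])
    print('seat y coords',[ (M[:,j]@Y).mean().round(2) for j in range(4)])
    F=[]
    for j,u in enumerate((222,285,350,414)):
        d=np.gradient(g[:,u]);i=236+np.argmin(d[236:256]);print(u,i,onz(w,u,i,50)[:2]@X,onz(w,u,i,64)[:2]@X)
    hh=cv2.inRange(cv2.cvtColor(w['frame'],cv2.COLOR_RGB2HSV),(5,150,90),(25,255,255));hh[:190]=0;hh[240:]=0
    x,y,a,b=cv2.boundingRect(cv2.findNonZero(hh));p=onz(w,x+a/2-.5,y+b/2-.5,53);print('pad',p,p[:2]@X,p[:2]@Y)
    return w
if __name__=='__main__': run()
E
python3 seats.py
```

```text
tool [ 488.3 -251.1  228.4] [-1.7987e+02 -6.0000e-02  7.4750e+01] F [-0.3  0.3  0.4] op 59.9 t 5.7 -> [0.3, 0.6, -11.6, -0.13, -0.06, -0.35]
260 [192. 204. 235. 269. 300. 334. 365. 399. 431.]
268 [204. 236. 269. 300. 334. 365. 398. 398. 430.]
spacing 61.444131968642985 yaw -15.248974989377352
seat y coords [np.float64(-206.52), np.float64(-145.07), np.float64(-83.6), np.float64(-22.18)]
222 246 564.7756788600386 560.4346588131576
285 245 563.7531210791806 559.456309886348
350 245 563.7497915516321 559.4531243062617
414 244 562.7285028802455 558.4759896207522
pad [ 488.55821643 -251.98587447   53.        ] 537.6328743701808 -114.61633464232905
```

>>> servo_tool(targets=[36.4,-9.7,-1.5,0,0,0,56,36.4,-9.7,-1.5,0,0,0,56,36.4,-9.7,-1.5,0,0,0,56,36.4,-9.7,-1.5,0,0,0,56,36.4,-9.7,-1.5,0,0,0,56,36.4,-9.7,-1.5,0,0,0,56,36.4,-9.7,-1.5,0,0,0,56,36.4,-9.7,-1.5,0,0,0,56,0,0,0,0,0,-7,56,0,0,0,0,0,-7,56,0,0,0,0,0,0,56])

```text
t: 6.65
tool_pos: [490.0, 50.8, 241.1]
ee_rot: [-3.14, -0.0, 1.555]
wrist_force: [-0.5, -0.6, -0.5]
opening: 56.0
```

```bash
python3 - <<'E'
from h import *
go((490,50,240),90)
for n in ['wrist','scene','top']: c=cap(n,n+'5.png')
E
```

```text
tool [490.   50.8 241.1] [-1.7994e+02 -1.0000e-02  8.9090e+01] F [-0.5 -0.6 -0.5] op 56.0 t 6.7 -> [-0.8, -0.0, 1.1, -0.06, -0.01, -0.91]
```

View pics/wrist5.png

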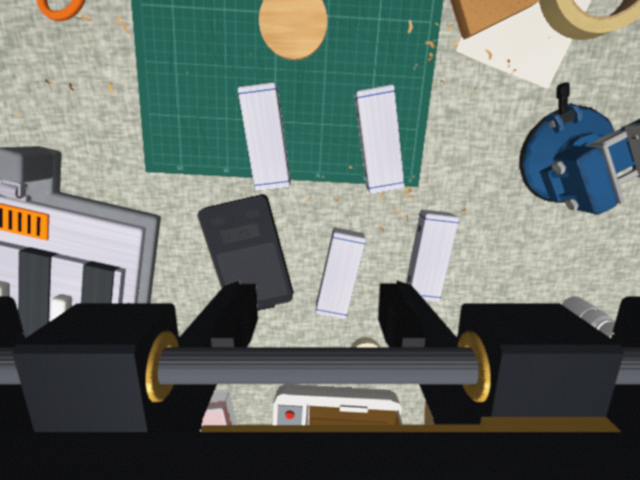

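View pics/top5.png

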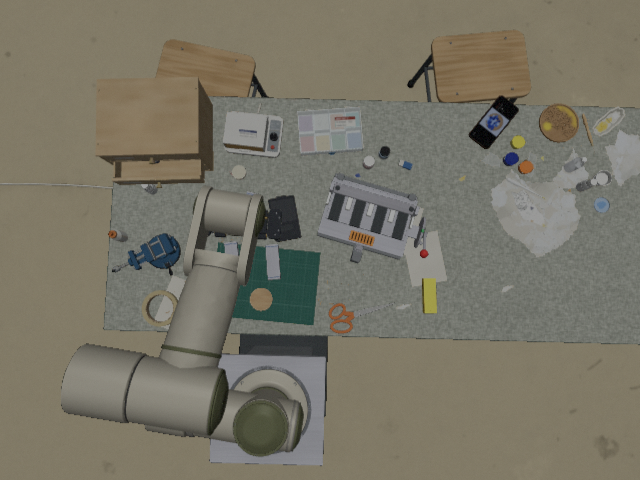

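```bash
cat > blk.py <<'E'
from h import *
def blocks(c,zf,show=True,ymax=302,sz=(400,20000)):
    hsv=cv2.cvtColor(c['frame'],cv2.COLOR_RGB2HSV)
    m=cv2.inRange(hsv,(100,8,175),(150,75,255))
    m=cv2.morphologyEx(m,cv2.MORPH_OPEN,np.ones((3,3)));m=cv2.morphologyEx(m,cv2.MORPH_CLOSE,np.ones((5,5)))
    m[ymax:]=0; out=[]
    for k in cv2.findContours(m,0,2)[0]:
        a=cv2.contourArea(k)
        if not sz[0]<a<sz[1]: continue
        (u,v),(p,q),_=cv2.minAreaRect(k)
        z=zf(u,v)
        P=np.array([onz(c,x,y,z)[:2] for x,y in k[:,0]]).astype(np.float32)
        r=cv2.minAreaRect(P);b=cv2.boxPoints(r)
        e=[b[1]-b[0],b[2]-b[1]];e.sort(key=np.linalg.norm);L=e[1] if e[1][0]>0 else -e[1]
        out.append((np.array(r[0]),np.degrees(np.arctan2(L[1],L[0])),np.linalg.norm(e[1]),np.linalg.norm(e[0])))
        if show: print('px',round(u),round(v),'area',a,'ctr',np.round(r[0],1),'yaw',out[-1][1].round(1),'LxW',out[-1][2].round(1),out[-1][3].round(1))
    return out
E
python3 - <<'E'
from blk import *
w=cap('wrist');go((490,50,240),90)
blocks(w,lambda u,v:29 if v<190 else 26)
b=cv2.imread('pics/scene5.png')
cv2.imwrite('pics/sc5.png',cv2.resize(b[260:410,200:400],None,fx=4,fy=4,interpolation=3))
E
```

```text
tool [490.2  49.8 241.4] [-179.97   -0.     88.54] F [ 0.3 -0.4  0.4] op 55.6 t 6.8 -> [0.2, -0.2, 1.4, -0.03, -0.0, -1.46]
px 344 269 area 2042.0 ctr [558.4  76. ] yaw -12.6 LxW 83.6 35.6
px 436 255 area 2503.5 ctr [545.8 176.6] yaw -7.6 LxW 98.1 35.7
px 71 245 area 7215.5 ctr [ 540. -224.] yaw 74.2 LxW 150.1 128.9
px 381 138 area 3561.0 ctr [420.4 114.2] yaw 8.9 LxW 98.4 35.3
px 263 137 area 3552.0 ctr [416.3  -1.3] yaw 5.9 LxW 98.5 35.2
```

View pics/sc5.png

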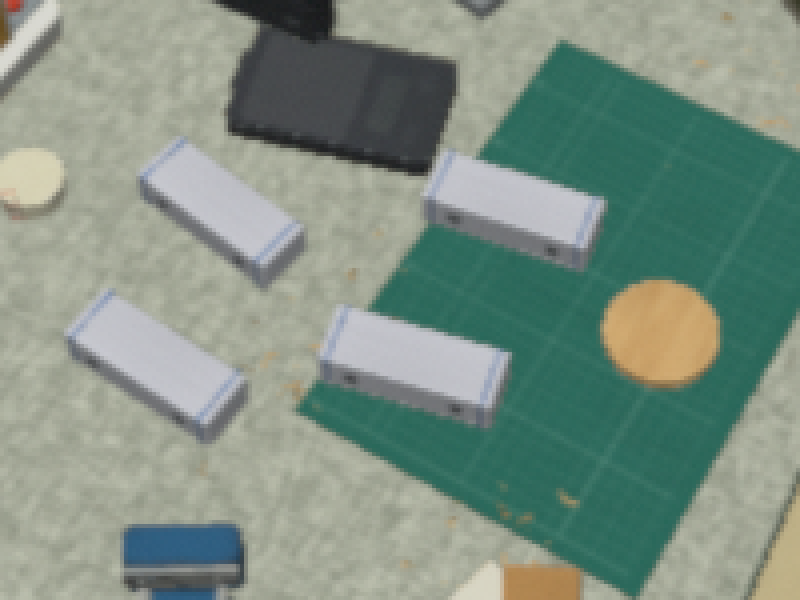

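```bash
python3 - <<'E'
from h import *
w=cap('wrist');s=cap('scene')
S=lambda u,v:(200+(u+.5)/4-.5,260+(v+.5)/4-.5)
print(tri(w,(263,137),s,S(516.5,199)),tri(w,(381,138),s,S(419,355.5)),tri(w,(436,255),s,S(158,357)))
print(onz(w,293,18,5))
go((386.5,-4.4,60),95.9)
E
```

```text
(array([415.01967287,  -2.84620412,  26.09405849]), np.float64(0.5649895822918789)) (array([418.33844068, 113.94458487,  28.05449484]), np.float64(0.766520170856666)) (array([543.75125024, 177.77469059,  26.34989621]), np.float64(0.9930622744501599))
[305.39478224  30.38644574   5.        ]
tool [490.2  49.7 241.6] [-179.98   -0.     88.6 ] F [-0.6 -0.2  0.2] op 56.1 t 7.0 -> [-56.7, -102.3, 181.6, -0.02, -0.0, -7.3]
```

>>> servo_tool(targets=[-14.2,-25.6,25,0,0,0,56,-14.2,-25.6,25,0,0,0,56,-14.2,-25.6,25,0,0,0,56,-14.1,-25.6,25,0,0,0,56,0,0,25,0,0,-3.7,56,0,0,25,0,0,-3.6,56,0,0,25,0,0,0,56,0,0,5,0,0,0,56,0,0,0,0,0,0,56])

```text
t: 7.7
tool_pos: [386.2, -4.4, 61.1]
ee_rot: [-3.139, -0.001, 1.675]
wrist_force: [-0.3, 0.3, -0.0]
opening: 56.4
```

```bash
python3 - <<'E'
from h import *
go((386.5,-4.4,9),95.9)
cap('wrist','w6.png')
E
```

```text
tool [386.2  -4.4  61.1] [-1.7984e+02 -7.0000e-02  9.5950e+01] F [-0.3  0.3 -0. ] op 56.4 t 7.7 -> [-0.1, 0.5, 52.1, -0.16, -0.07, 0.05]
```

View pics/w6.png

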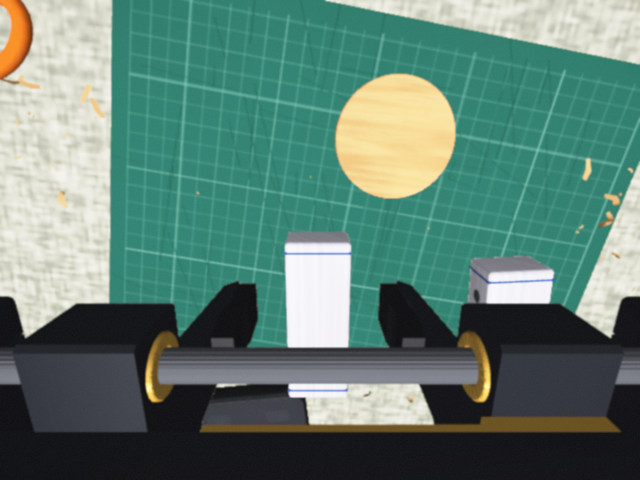

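>>> servo_tool(targets=[0,0,30,0,0,0,56,0,0,15,0,0,0,56,0,0,7,0,0,0,56,0,0,0,0,0,0,30,0,0,0,0,0,0,30,0,0,0,0,0,0,30,0,0,0,0,0,0,30,0,0,0,0,0,0,30], squeeze=45)

```text
t: 8.42
tool_pos: [387.3, -4.5, 10.8]
ee_rot: [3.139, 0.001, 1.677]
wrist_force: [-0.2, 0.5, 7.8]
opening: 35.2
```

>>> servo_tool(targets=[0,0,-10,0,0,0,30,0,0,-30,0,0,0,30,0,0,-40,0,0,0,30,0,0,-40,0,0,0,30,0,0,-30,0,0,0,30,0,0,0,0,0,0,30])

```text
t: 8.92
tool_pos: [388.4, -4.8, 165.0]
ee_rot: [3.132, 0.004, 1.677]
wrist_force: [0.6, -0.9, -2.0]
opening: 35.4
```

```bash
python3 - <<'E'
from h import *
go((386.5,-4.4,9),95.9)
cap('wrist','w7.png')
E
```

```text
tool [388.4  -4.8 165. ] [179.44   0.25  96.07] F [ 0.6 -0.9 -2. ] op 35.4 t 8.9 -> [1.3, -3.4, 156.0, 0.56, 0.25, 0.17]
```

View pics/w7.png

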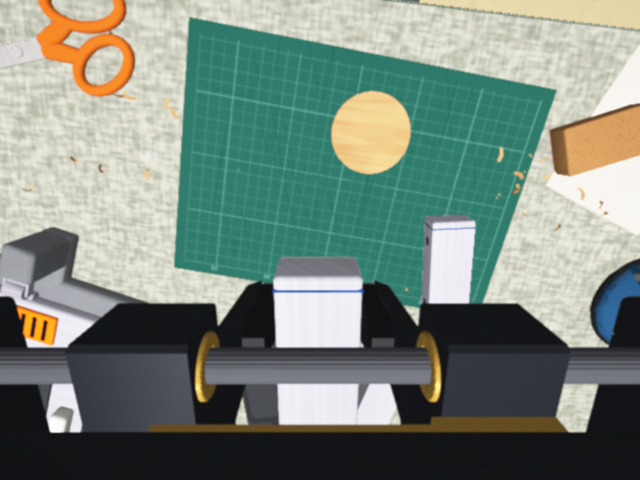

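```bash
cat >> h.py <<'E'
TH=np.radians(-15.25);XH=np.array([np.cos(TH),np.sin(TH)]);YH=np.array([-XH[1],XH[0]])
SY={1:-21.3,2:-83.3,3:-145.3,4:-207.3}; SX=613.
def seat(j,dx,dy=0):  # world xy of a point at seat-frame (dx,dy)
    return XH*(SX+dx)+YH*(SY[j]+dy)
def inseat(p,j): p=np.array(p)[:2]; return np.array([p@XH-SX,p@YH-SY[j]])
E
python3 - <<'E'
from h import *
p=seat(4,-69);print(p); go((*p,165),74.8)
E
```

```text
[ 470.31793341 -343.08939289]
tool [387.4  -4.5 162.2] [1.7966e+02 1.6000e-01 9.6060e+01] F [-0.4 -0.2 -4.8] op 35.7 t 9.0 -> [-345.5, 46.7, -1.6, 0.36, 0.09, 21.26]
```

>>> servo_tool(targets=[-38.4,5.2,0,0,0,0,30,-38.4,5.2,0,0,0,0,30,-38.4,5.2,0,0,0,0,30,-38.4,5.2,0,0,0,0,30,-38.4,5.2,0,0,0,0,30,-38.4,5.2,0,0,0,0,30,-38.4,5.2,0,0,0,0,30,-38.4,5.2,0,0,0,0,30,-38.4,5.2,0,0,0,7.1,30,0,0,0,0,0,7.1,30,0,0,0,0,0,7.1,30,0,0,0,0,0,0,30])

```text
t: 9.97
tool_pos: [468.8, -343.0, 157.3]
ee_rot: [-3.138, -0.002, 1.299]
wrist_force: [-0.1, 0.3, -3.4]
opening: 35.7
```

```bash
python3 - <<'E'
from h import *
p=seat(4,-69)
w=cap('wrist','w8.png'); go((*p,73),74.8)
E
```

```text
tool [ 469.  -342.6  157.8] [-1.7982e+02 -1.1000e-01  7.4870e+01] F [ 0.6  0.4 -2.3] op 35.7 t 10.0 -> [-0.2, 1.7, 84.8, -0.18, -0.11, 0.07]
```

View pics/w8.png

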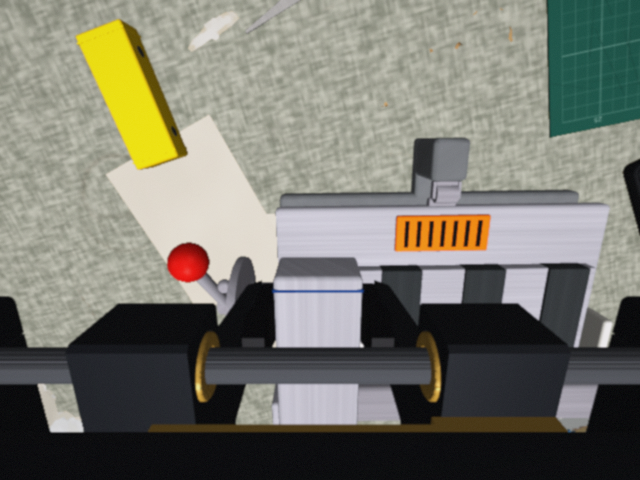

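```bash
python3 - <<'E'
from h import *
w=cap('wrist'); go((0,0,0))
g=cv2.GaussianBlur(cv2.cvtColor(w['frame'],cv2.COLOR_RGB2GRAY),(5,3),0).astype(float)
for r in (275,282,289):
    d=np.gradient(g[r]);e=[i for i in range(375,600) if abs(d[i])>15 and abs(d[i])==max(abs(d[i-4:i+5]))]
    print(r,e,[inseat(onz(w,i,r,64),2).round(1).tolist() for i in e])
E
```

```text
tool [ 469.1 -342.4  158.3] [-1.7986e+02 -9.0000e-02  7.4990e+01] F [ 0.2  0.3 -4.2] op 35.4 t 10.1 -> [209.0, -541.4, 159.9]
275 [380, 421, 463, 504, 545, 587] [[-46.6, -78.1], [-46.7, -47.8], [-46.7, -16.7], [-46.8, 13.6], [-46.8, 43.9], [-46.9, 75.0]]
282 [420, 462, 503, 544, 586] [[-41.1, -48.0], [-41.2, -16.8], [-41.2, 13.7], [-41.3, 44.2], [-41.3, 75.5]]
289 [420, 461, 502, 543, 584] [[-35.5, -47.6], [-35.5, -16.9], [-35.6, 13.8], [-35.6, 44.5], [-35.7, 75.2]]
```

>>> servo_tool(targets=[-0.3,1.5,30,0,0,0,30,0,0,25,0,0,0,30,0,0,15,0,0,0,30,0,0,8,0,0,0,30,0,0,4,0,0,0,30,0,0,0,0,0,0,30])

```text
t: 10.57
tool_pos: [470.9, -343.5, 77.4]
ee_rot: [-3.141, -0.0, 1.307]
wrist_force: [0.6, -0.2, -2.7]
opening: 35.7
```

```bash
python3 - <<'E'
from h import *
p=seat(4,-69)
w=cap('wrist','w9.png'); cap('scene','s9.png');cap('top','t9.png');go((*p,72),74.8)
b=cv2.imread('pics/s9.png')
cv2.imwrite('pics/sc9.png',cv2.resize(b[120:270,240:440],None,fx=4,fy=4,interpolation=3))
b=cv2.imread('pics/t9.png')
E
```

```text
tool [ 471.4 -344.1   78.8] [1.799e+02 6.000e-02 7.480e+01] F [-0.  -0.7 -2.8] op 35.5 t 10.7 -> [0.7, -1.3, 6.8, 0.1, 0.06, 0.0]
```

View pics/w9.png

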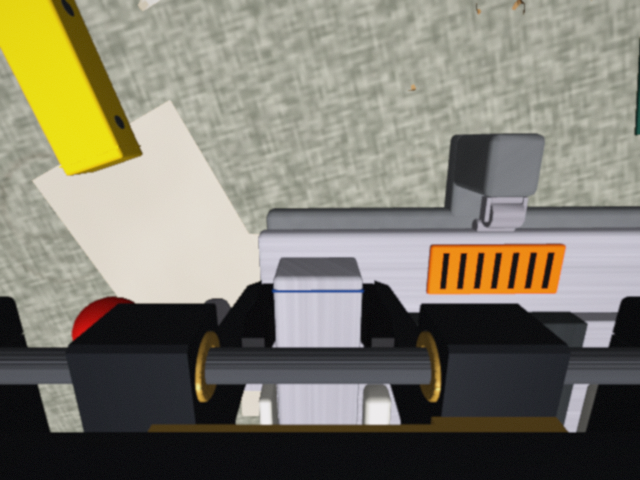

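View pics/sc9.png

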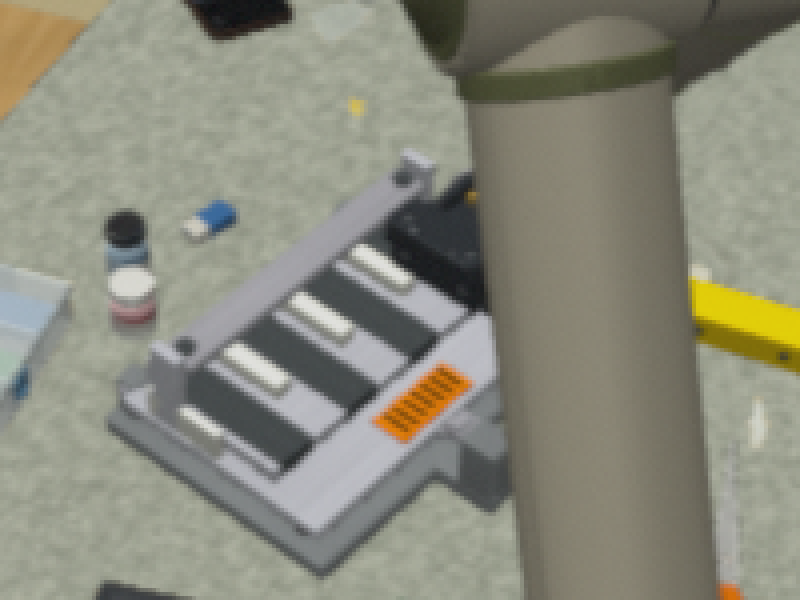

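>>> servo_tool(targets=[0,0,4,0,0,0,30,0,0,2,0,0,0,30,0,0,1,0,0,0,30,0,0,0,0,0,0,30])

```text
t: 11.05
tool_pos: [471.0, -343.8, 71.6]
ee_rot: [3.141, 0.001, 1.305]
wrist_force: [-1.8, 2.0, 3.4]
opening: 35.7
```

>>> servo_tool(targets=[0,4,0,0,0,0,30,0,4,0,0,0,0,30,0,4,0,0,0,0,30,0,4,0,0,0,0,30,0,4,0,0,0,0,30,0,4,0,0,0,0,30,0,4,0,0,0,0,30])

```text
t: 11.63
tool_pos: [498.0, -351.4, 71.6]
ee_rot: [-3.141, 0.001, 1.305]
wrist_force: [-6.3, 0.9, 6.4]
opening: 35.5
```

>>> servo_tool(targets=[0,3,0,0,0,0,30,0,3,0,0,0,0,30,0,2,0,0,0,0,30,0,1,0,0,0,0,30,0,1,0,0,0,0,30])

```text
t: 12.05
tool_pos: [507.5, -354.0, 71.7]
ee_rot: [-3.142, 0.001, 1.305]
wrist_force: [-5.9, 1.7, 6.9]
opening: 35.6
```

>>> servo_tool(targets=[0,1,0,0,0,0,30,0,1,0,0,0,0,30,0,1,0,0,0,0,30,0,0,0,0,0,0,30])

```text
t: 12.38
tool_pos: [509.0, -354.4, 71.7]
ee_rot: [-3.138, 0.0, 1.305]
wrist_force: [-13.1, 2.5, 11.3]
opening: 35.6
```

>>> servo_tool(targets=[0,1,0,0,0,0,30,0,1,0,0,0,0,30,0,0,0,0,0,0,30])

```text
t: 12.63
tool_pos: [509.0, -354.4, 71.7]
ee_rot: [-3.133, -0.0, 1.305]
wrist_force: [-24.1, 6.1, 16.5]
opening: 35.8
```

>>> servo_tool(targets=[0,-3,0,0,0,0,30,0,0,0,0,0,0,43,0,0,0,0,0,0,43,0,0,0,0,0,0,43,0,0,-10,0,0,0,43,0,0,-20,0,0,0,43,0,0,-30,0,0,0,56,0,0,-30,0,0,0,56,0,0,-30,0,0,0,56])

```text
t: 13.38
tool_pos: [509.7, -354.1, 192.8]
ee_rot: [3.141, 0.0, 1.305]
wrist_force: [-0.2, 0.3, 0.0]
opening: 55.2
```

>>> servo_tool(targets=[0,-25,-30,0,0,0,56,0,-25,-20,0,0,0,56,0,0,0,0,0,0,56,0,0,0,0,0,0,56])

```text
t: 13.72
tool_pos: [461.2, -341.2, 242.5]
ee_rot: [3.139, 0.002, 1.304]
wrist_force: [-0.1, -0.7, -0.0]
opening: 56.1
```

```bash
python3 - <<'E'
from h import *
w=cap('wrist','w10.png');go((0,0,0))
E
```

```text
tool [ 461.5 -341.1  241. ] [1.7996e+02 1.0000e-02 7.4740e+01] F [ 0.2  0.5 -0.7] op 55.8 t 13.8 -> [207.7, -535.2, 240.6]
```

View pics/w10.png

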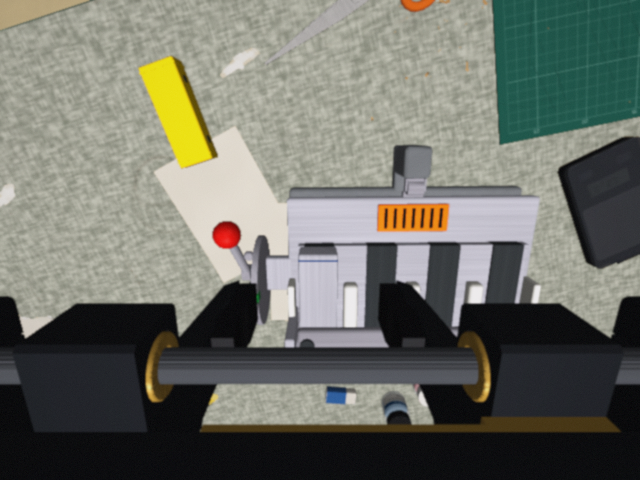

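```bash
python3 - <<'E'
from h import *
w=cap('wrist');go((0,0,0))
g=cv2.GaussianBlur(cv2.cvtColor(w['frame'],cv2.COLOR_RGB2GRAY),(3,3),0).astype(float)
for r in (270,285,300): print(r,[(i,int(g[r,i])) for i in range(285,350,1)][::1] if r==270 else '')
h=cv2.resize(w['frame'][230:350,270:430][:,:,::-1],None,fx=5,fy=5,interpolation=3);cv2.imwrite('pics/w10z.png',h)
for u,v in ((299,270),(337,270),(298.5,300),(337,300)): print(inseat(onz(w,u,v,90),4).round(1))
print('front',inseat(onz(w,318,249,90),4).round(1))
E
```

```text
tool [ 461.7 -341.1  240.1] [-1.7996e+02 -4.0000e-02  7.4760e+01] F [-0.2  0.2  0.4] op 56.0 t 13.8 -> [207.5, -534.9, 240.6]
270 [(285, 201), (286, 200), (287, 200), (288, 201), (289, 201), (290, 198), (291, 195), (292, 193), (293, 193), (294, 193), (295, 193), (296, 191), (297, 186), (298, 183), (299, 189), (300, 199), (301, 204), (302, 205), (303, 203), (304, 201), (305, 200), (306, 200), (307, 202), (308, 202), (309, 200), (310, 198), (311, 196), (312, 196), (313, 198), (314, 200), (315, 202), (316, 201), (317, 199), (318, 196), (319, 196), (320, 197), (321, 198), (322, 199), (323, 199), (324, 197), (325, 196), (326, 196), (327, 197), (328, 198), (329, 198), (330, 197), (331, 197), (332, 198), (333, 199), (334, 200), (335, 198), (336, 191), (337, 185), (338, 187), (339, 193), (340, 196), (341, 197), (342, 198), (343, 198), (344, 198), (345, 197), (346, 197), (347, 197), (348, 197), (349, 197)]
285 
300 
[-35.3 -17.9]
[-35.3  16.7]
[ -5.3 -18.8]
[-5.3 17.2]
front [-55.4  -0.6]
```

View pics/w10z.png

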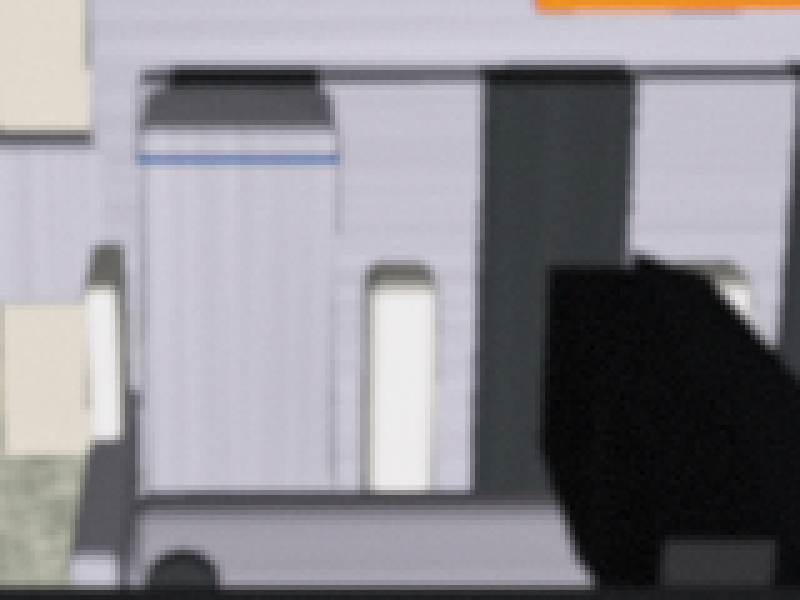

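>>> servo_tool(targets=[38.5,-7.6,0,0,0,0,56,38.5,-7.6,0,0,0,0,56,38.5,-7.6,0,0,0,0,56,38.5,-7.6,0,0,0,0,56,38.5,-7.6,0,0,0,0,56,38.5,-7.6,0,0,0,0,56,38.5,-7.6,0,0,0,0,56,38.5,-7.6,0,0,0,0,56,38.5,-7.6,0,0,0,0,56,38.5,-7.6,0,0,0,-7,56,0,0,0,0,0,-7,56,0,0,0,0,0,0,56])

```text
t: 14.82
tool_pos: [489.4, 52.5, 239.5]
ee_rot: [-3.139, -0.0, 1.558]
wrist_force: [0.2, 0.2, 0.1]
opening: 56.0
```

```bash
python3 - <<'E'
from blk import *
w=cap('wrist','w11.png');
B=blocks(w,lambda u,v:29 if v<190 else 26)
for c,y,_,_ in B:
    if c[1]>-50:
        print(c.round(1),end=' ');a=np.radians(y);go((c[0]-29*np.cos(a),c[1]-29*np.sin(a),60),90+y)
E
```

```text
px 341 270 area 1921.5 ctr [557.4  76.2] yaw -12.6 LxW 81.3 35.5
px 432 258 area 2407.5 ctr [545.8 176.3] yaw -7.0 LxW 98.0 35.5
px 66 244 area 7000.5 ctr [ 535.  -219.9] yaw 75.0 LxW 144.1 131.4
px 380 139 area 3491.0 ctr [420.2 114.2] yaw 8.9 LxW 98.2 35.3
[557.4  76.2] tool [489.5  51.2 239.6] [-1.7987e+02 -1.0000e-02  8.8750e+01] F [0.8 0.7 0.4] op 55.8 t 14.9 -> [32.2, 39.3, 179.5, -0.13, 0.01, 11.39]
[545.8 176.3] tool [489.5  51.2 239.6] [-1.7987e+02 -1.0000e-02  8.8750e+01] F [0.8 0.7 0.4] op 55.8 t 14.9 -> [129.3, 25.1, 179.6, -0.13, -0.0, 5.74]
[420.2 114.2] tool [489.5  51.2 239.6] [-1.7987e+02 -1.0000e-02  8.8750e+01] F [0.8 0.7 0.4] op 55.8 t 14.9 -> [56.4, -98.7, 179.9, -0.12, -0.02, -10.11]
```

View pics/w11.png

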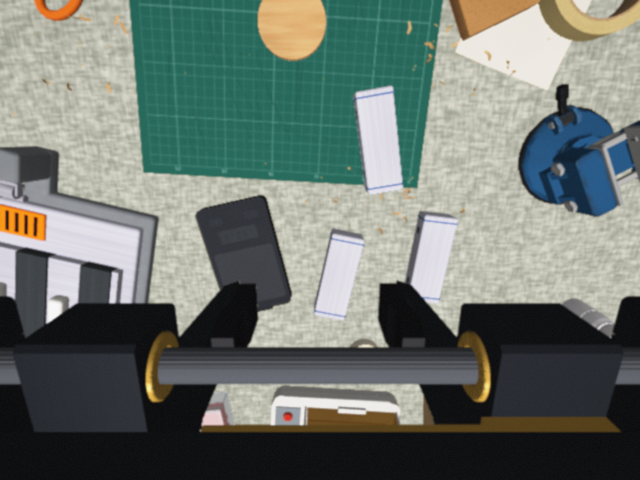

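>>> servo_tool(targets=[14.1,-24.7,25,0,0,0,56,14.1,-24.7,25,0,0,0,56,14.1,-24.7,25,0,0,0,56,14.1,-24.7,25,0,0,0,56,0,0,25,0,0,-5,56,0,0,25,0,0,-5.1,56,0,0,25,0,0,0,56,0,0,0,0,0,0,56])

```text
t: 15.53
tool_pos: [390.1, 108.0, 62.4]
ee_rot: [-3.134, -0.001, 1.72]
wrist_force: [0.1, 0.5, 0.4]
opening: 56.3
```

```bash
python3 - <<'E'
from h import *
a=np.radians(8.9)
w=cap('wrist','w12.png');go((420.2-29*np.cos(a),114.2-29*np.sin(a),9),98.9)
E
```

```text
tool [391.  108.1  64.3] [-1.797e+02 -5.000e-02  9.855e+01] F [ 0.2 -0.  -0.2] op 55.9 t 15.6 -> [1.5, 1.0, 55.3, -0.3, -0.05, -0.35]
```

View pics/w12.png

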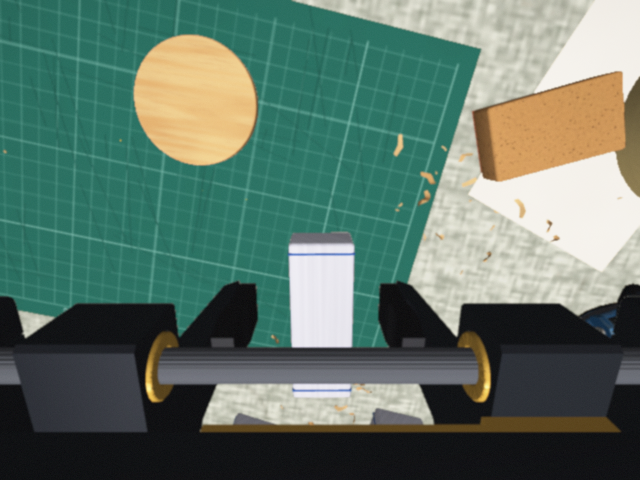

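>>> servo_tool(targets=[1.2,1,30,0,0,-0.3,56,0,0,18,0,0,0,56,0,0,7,0,0,0,56,0,0,0,0,0,0,56,0,0,0,0,0,0,30,0,0,0,0,0,0,30,0,0,0,0,0,0,30,0,0,0,0,0,0,30,0,0,0,0,0,0,30])

```text
t: 16.33
tool_pos: [393.1, 110.2, 11.7]
ee_rot: [3.139, 0.0, 1.73]
wrist_force: [-0.9, 0.4, 7.9]
opening: 35.8
```

>>> servo_tool(targets=[0,0,-10,0,0,0,30,0,0,-30,0,0,0,30,0,0,-40,0,0,0,30,0,0,-40,0,0,0,30,0,0,-30,0,0,0,30,0,0,0,0,0,0,30])

```text
t: 16.83
tool_pos: [394.4, 110.3, 166.0]
ee_rot: [3.131, 0.002, 1.731]
wrist_force: [1.1, 0.4, -2.6]
opening: 35.7
```

```bash
python3 - <<'E'
from h import *
p=seat(3,-69);print(p); go((*p,165),74.8)
E
```

```text
[ 486.6258687  -283.27257882]
tool [394.4 110.3 166. ] [1.7941e+02 1.1000e-01 9.9160e+01] F [ 1.1  0.4 -2.6] op 35.7 t 16.8 -> [-403.2, 28.4, 2.1, 0.6, -0.02, 24.36]
```

>>> servo_tool(targets=[-36.6,2.6,0,0,0,0,30,-36.6,2.6,0,0,0,0,30,-36.6,2.6,0,0,0,0,30,-36.6,2.6,0,0,0,0,30,-36.6,2.6,0,0,0,0,30,-36.6,2.6,0,0,0,0,30,-36.6,2.6,0,0,0,0,30,-36.6,2.6,0,0,0,0,30,-36.6,2.6,0,0,0,0,30,-36.6,2.6,0,0,0,0,30,-36.6,2.6,0,0,0,7,30])

```text
t: 17.75
tool_pos: [484.3, -284.2, 159.6]
ee_rot: [-3.14, -0.001, 1.609]
wrist_force: [1.3, 0.7, -3.2]
opening: 35.8
```

>>> servo_tool(targets=[0,0,0,0,0,7,30,0,0,0,0,0,7,30,0,0,0,0,0,3,30,0,0,0,0,0,0,30,0,0,0,0,0,0,30])

```text
t: 18.17
tool_pos: [484.4, -282.4, 160.0]
ee_rot: [-3.14, -0.001, 1.314]
wrist_force: [-0.4, -0.0, -2.1]
opening: 35.5
```

```bash
python3 - <<'E'
from h import *
p=seat(3,-69);w=cap('wrist','w13.png'); go((*p,79),74.8)
E
```

```text
tool [ 484.5 -282.4  160.2] [-1.7994e+02 -3.0000e-02  7.5280e+01] F [ 0.8 -0.3 -2.8] op 35.5 t 18.2 -> [-0.4, 2.4, 81.2, -0.06, -0.03, 0.48]
```

View pics/w13.png

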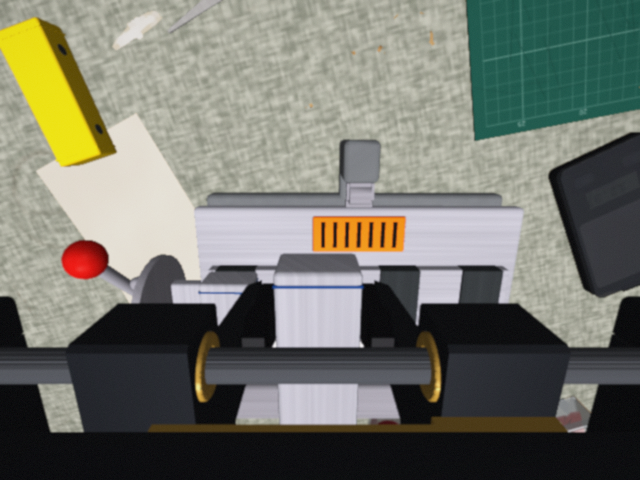

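>>> servo_tool(targets=[-0.5,1.7,30,0,0,0.4,30,0,0,25,0,0,0,30,0,0,15,0,0,0,30,0,0,7,0,0,0,30,0,0,3,0,0,0,30,0,0,0,0,0,0,30])

```text
t: 18.72
tool_pos: [486.4, -283.6, 80.8]
ee_rot: [-3.142, -0.0, 1.305]
wrist_force: [-0.2, 0.2, -2.9]
opening: 35.5
```

```bash
python3 - <<'E'
from h import *
p=seat(3,-69)
w=cap('wrist','w14.png');go((*p,72.7),74.8)
E
```

```text
tool [ 486.6 -283.8   81.4] [1.7994e+02 3.0000e-02 7.4790e+01] F [-0.  -0.4 -2.4] op 35.6 t 18.8 -> [0.6, -0.2, 8.7, 0.06, 0.03, -0.01]
```

View pics/w14.png

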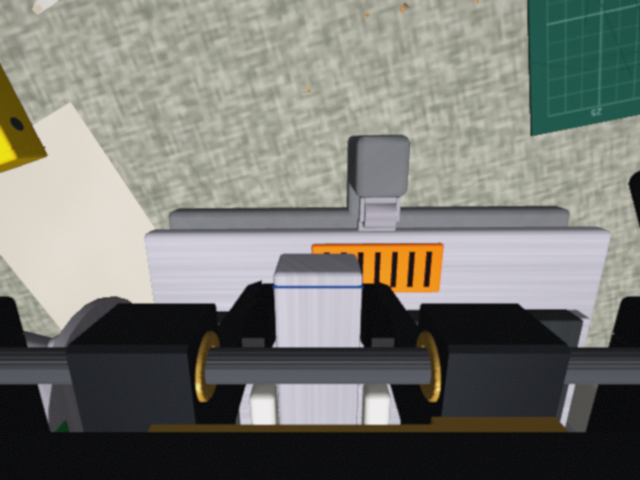

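>>> servo_tool(targets=[0,0,5,0,0,0,30,0,0,3,0,0,0,30,0,0,1.5,0,0,0,30,0,0,0,0,0,0,30])

```text
t: 19.1
tool_pos: [486.5, -283.8, 72.4]
ee_rot: [3.14, 0.001, 1.305]
wrist_force: [-2.8, 2.1, 5.5]
opening: 35.5
```

>>> servo_tool(targets=[0,4,0,0,0,0,30,0,4,0,0,0,0,30,0,4,0,0,0,0,30,0,4,0,0,0,0,30,0,4,0,0,0,0,30,0,4,0,0,0,0,30,0,4,0,0,0,0,30,0,4,0,0,0,0,30,0,3,0,0,0,0,30,0,2,0,0,0,0,30])

```text
t: 19.93
tool_pos: [521.9, -293.6, 72.5]
ee_rot: [3.141, 0.001, 1.305]
wrist_force: [-6.3, 3.0, 8.2]
opening: 35.7
```

>>> servo_tool(targets=[0,1,0,0,0,0,30,0,1,0,0,0,0,30,0,1,0,0,0,0,30,0,1,0,0,0,0,30,0,0,0,0,0,0,30])

```text
t: 20.35
tool_pos: [525.7, -294.6, 72.6]
ee_rot: [3.141, 0.001, 1.305]
wrist_force: [-4.6, 1.9, 7.8]
opening: 35.7
```

>>> servo_tool(targets=[0,1,0,0,0,0,30,0,1,0,0,0,0,30,0,1,0,0,0,0,30,0,0,0,0,0,0,30])

```text
t: 20.68
tool_pos: [526.2, -294.7, 72.5]
ee_rot: [-3.136, 0.0, 1.305]
wrist_force: [-17.8, 3.9, 14.4]
opening: 35.7
```

>>> servo_tool(targets=[0,1,0,0,0,0,30,0,0,0,0,0,0,30,0,-3,0,0,0,0,30,0,0,0,0,0,0,43,0,0,0,0,0,0,43,0,0,0,0,0,0,43,0,0,-10,0,0,0,43,0,0,-20,0,0,0,43,0,0,-30,0,0,0,56,0,0,-30,0,0,0,56,0,0,-30,0,0,0,56])

```text
t: 21.6
tool_pos: [526.8, -294.5, 193.3]
ee_rot: [3.141, 0.0, 1.305]
wrist_force: [-0.8, -0.4, -0.4]
opening: 56.1
```

>>> servo_tool(targets=[0,-25,-25,0,0,0,56,0,-25,-25,0,0,0,56,0,0,0,0,0,0,56,0,0,0,0,0,0,56])

```text
t: 21.93
tool_pos: [478.5, -281.6, 243.3]
ee_rot: [3.138, 0.002, 1.304]
wrist_force: [0.2, -0.4, -0.4]
opening: 56.0
```

```bash
python3 - <<'E'
from h import *
w=cap('wrist','w15.png');go((490,50,240),90)
E
```

```text
tool [ 478.7 -281.6  241.7] [1.7994e+02 2.0000e-02 7.4740e+01] F [-0.1  0.2 -0.2] op 56.1 t 22.0 -> [322.9, -76.4, 1.5, 0.05, 0.03, -15.26]
```

View pics/w15.png

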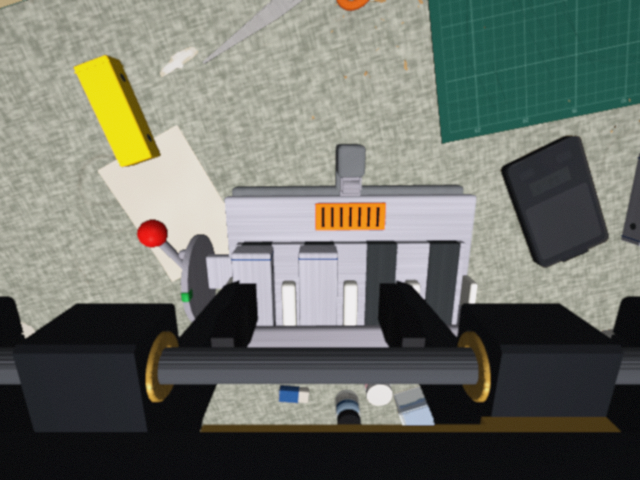

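>>> servo_tool(targets=[38.2,-5.1,0,0,0,0,56,38.2,-5.1,0,0,0,0,56,38.2,-5.1,0,0,0,0,56,38.2,-5.1,0,0,0,0,56,38.2,-5.1,0,0,0,0,56,38.2,-5.1,0,0,0,0,56,38.2,-5.1,0,0,0,0,56,38.2,-5.1,0,0,0,0,56,38.2,-5.1,0,0,0,0,56,38.2,-5.1,0,0,0,-3,56,0,0,0,0,0,0,56,0,0,0,0,0,0,56])

```text
t: 22.98
tool_pos: [530.0, 102.2, 239.7]
ee_rot: [-3.139, 0.001, 1.361]
wrist_force: [1.2, -0.0, 0.4]
opening: 55.9
```

```bash
python3 - <<'E'
from blk import *
w=cap('wrist','w16.png');
B=blocks(w,lambda u,v:26,ymax=330)
for c,y,_,_ in B:
    if c[1]>-50:
        print(c.round(1),end=' ');a=np.radians(y);go((c[0]-29*np.cos(a),c[1]-29*np.sin(a),60),90+y)
E
```

```text
px 49 278 area 5256.0 ctr [ 544.9 -207.4] yaw -14.9 LxW 110.5 105.7
px 300 246 area 2579.5 ctr [565.5  75. ] yaw -12.2 LxW 97.6 35.7
px 390 210 area 2739.0 ctr [546.1 176.5] yaw -7.2 LxW 97.9 35.6
[565.5  75. ] tool [530.  100.9 240. ] [-1.7987e+02  4.0000e-02  7.7820e+01] F [-0.3 -0.7 -0.6] op 56.0 t 23.0 -> [-17.6, 11.6, 180.0, -0.13, 0.04, -0.01]
[546.1 176.5] tool [530.  100.9 240. ] [-1.7987e+02  4.0000e-02  7.7820e+01] F [-0.3 -0.7 -0.6] op 56.0 t 23.0 -> [75.0, -28.7, 180.0, -0.13, 0.04, -4.94]
```

View pics/w16.png

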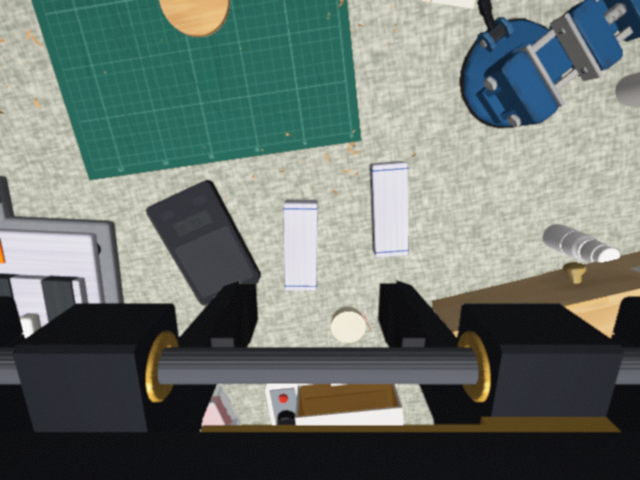

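>>> servo_tool(targets=[-8.8,5.8,35,0,0,0,56,-8.8,5.8,35,0,0,0,56,0,0,35,0,0,0,56,0,0,35,0,0,0,56,0,0,35,0,0,0,56,0,0,0,0,0,0,56,0,0,0,0,0,0,56])

```text
t: 23.62
tool_pos: [537.1, 79.6, 65.5]
ee_rot: [-3.138, 0.001, 1.355]
wrist_force: [0.2, 0.4, 0.1]
opening: 55.7
```

```bash
python3 - <<'E'
from h import *
a=np.radians(-12.2)
w=cap('wrist','w17.png');go((565.5-29*np.cos(a),75-29*np.sin(a),6),77.8)
E
```

```text
tool [538.1  79.8  67.2] [179.98   0.    77.67] F [0.4 0.  0.1] op 55.8 t 23.7 -> [1.1, -1.2, 61.2, 0.02, 0.0, -0.13]
```

View pics/w17.png

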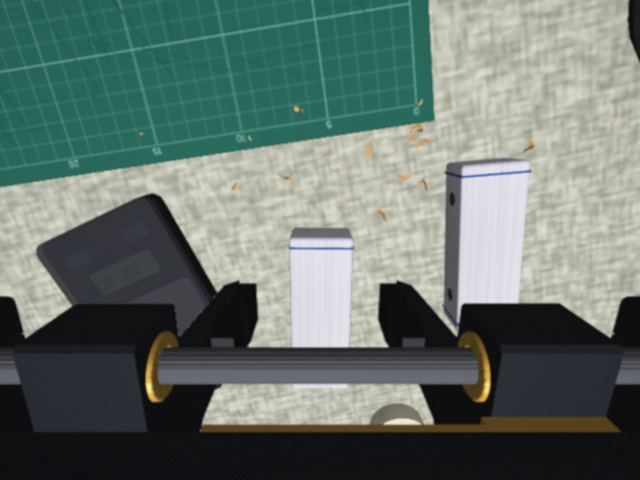

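>>> servo_tool(targets=[0.8,-1,30,0,0,0,56,0,0,20,0,0,0,56,0,0,10,0,0,0,56,0,0,0,0,0,0,56,0,0,0,0,0,0,30,0,0,0,0,0,0,30,0,0,0,0,0,0,30,0,0,0,0,0,0,30,0,0,0,0,0,0,30])

```text
t: 24.42
tool_pos: [537.3, 81.7, 7.6]
ee_rot: [3.139, -0.0, 1.357]
wrist_force: [-1.3, -1.3, 7.3]
opening: 35.9
```

>>> servo_tool(targets=[0,0,-10,0,0,0,30,0,0,-30,0,0,0,30,0,0,-40,0,0,0,30,0,0,-40,0,0,0,30,0,0,-35,0,0,0,30,0,0,0,0,0,0,30])

```text
t: 24.92
tool_pos: [538.9, 81.8, 168.8]
ee_rot: [3.129, -0.002, 1.357]
wrist_force: [1.0, -0.1, -0.6]
opening: 36.0
```

```bash
python3 - <<'E'
from h import *
p=seat(2,-69);print(p); go((*p,165),74.8)
E
```

```text
[ 502.933804   -223.45576474]
tool [538.9  81.8 168.8] [ 1.793e+02 -1.100e-01  7.778e+01] F [ 1.  -0.1 -0.6] op 36.0 t 24.9 -> [-306.0, 29.5, 3.6, 0.69, -0.12, 2.98]
```

>>> servo_tool(targets=[-38.2,3.8,0,0,0,0,30,-38.2,3.8,0,0,0,0,30,-38.2,3.8,0,0,0,0,30,-38.2,3.8,0,0,0,0,30,-38.2,3.8,0,0,0,0,30,-38.2,3.8,0,0,0,0,30,-38.2,3.8,0,0,0,0,30,-38.2,3.8,0,0,0,3,30,0,0,0,0,0,0,30,0,0,0,0,0,0,30])

```text
t: 25.75
tool_pos: [500.7, -224.7, 160.7]
ee_rot: [-3.14, -0.001, 1.302]
wrist_force: [-0.0, 0.4, -2.5]
opening: 35.8
```

```bash
python3 - <<'E'
from h import *
p=seat(2,-69);w=cap('wrist','w18.png'); go((*p,78.5),74.8)
E
```

```text
tool [ 500.9 -223.3  160.8] [-1.7992e+02 -5.0000e-02  7.4700e+01] F [-0.7  0.3 -2.3] op 35.6 t 25.8 -> [0.3, 2.1, 82.3, -0.08, -0.05, -0.1]
```

View pics/w18.png

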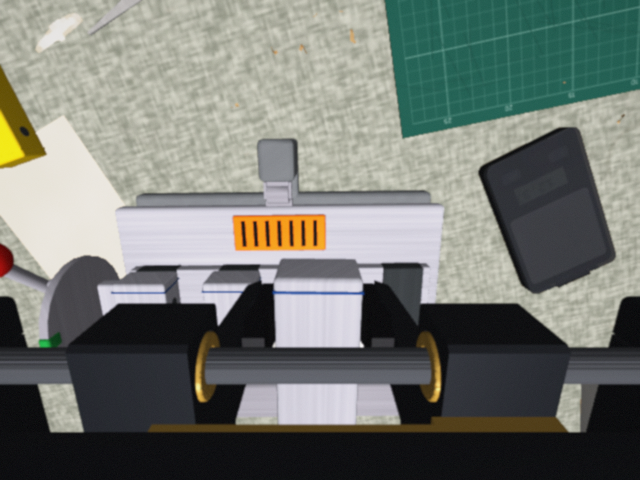

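>>> servo_tool(targets=[0.3,1.6,30,0,0,0,30,0,0,25,0,0,0,30,0,0,15,0,0,0,30,0,0,8,0,0,0,30,0,0,4,0,0,0,30,0,0,0,0,0,0,30])

```text
t: 26.3
tool_pos: [503.3, -222.6, 79.1]
ee_rot: [-3.141, -0.0, 1.306]
wrist_force: [-0.6, 0.1, -0.9]
opening: 35.7
```

```bash
python3 - <<'E'
from h import *
p=seat(2,-69);w=cap('wrist','w19.png'); go((*p,71.6),74.8)
E
```

```text
tool [ 503.5 -223.    79.8] [1.7996e+02 1.0000e-02 7.4810e+01] F [ 0.7  0.6 -2. ] op 35.4 t 26.4 -> [-0.6, -0.4, 8.2, 0.04, 0.01, 0.01]
```

View pics/w19.png

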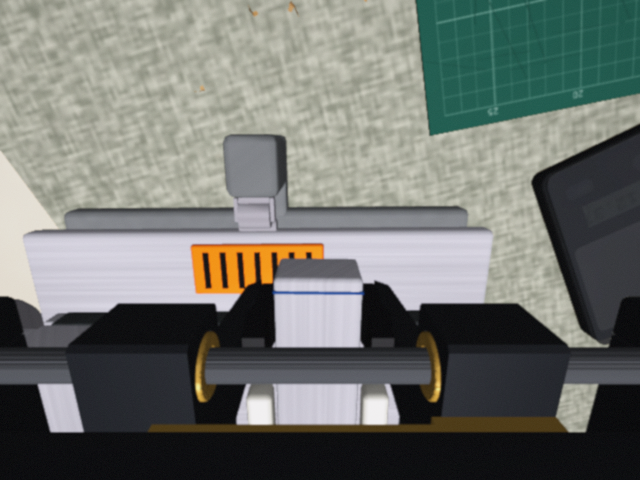

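>>> servo_tool(targets=[-0.3,0,5,0,0,0,30,0,0,3,0,0,0,30,0,0,1,0,0,0,30,0,0,0,0,0,0,30])

```text
t: 26.68
tool_pos: [503.3, -223.9, 71.3]
ee_rot: [3.14, 0.0, 1.305]
wrist_force: [-2.6, 1.4, 5.3]
opening: 35.9
```

>>> servo_tool(targets=[0,4,0,0,0,0,30,0,4,0,0,0,0,30,0,4,0,0,0,0,30,0,4,0,0,0,0,30,0,4,0,0,0,0,30,0,4,0,0,0,0,30,0,4,0,0,0,0,30,0,4,0,0,0,0,30,0,3,0,0,0,0,30,0,1,0,0,0,0,30,0,1,0,0,0,0,30])

```text
t: 27.6
tool_pos: [538.6, -233.6, 71.4]
ee_rot: [3.141, 0.0, 1.305]
wrist_force: [-5.1, 1.2, 5.9]
opening: 35.1
```

>>> servo_tool(targets=[0,1,0,0,0,0,30,0,1,0,0,0,0,30,0,1,0,0,0,0,30,0,1,0,0,0,0,30,0,0,0,0,0,0,30])

```text
t: 28.02
tool_pos: [540.0, -233.9, 71.3]
ee_rot: [-3.136, 0.0, 1.305]
wrist_force: [-17.5, 4.1, 13.6]
opening: 35.7
```

>>> servo_tool(targets=[0,1,0,0,0,0,30,0,0,0,0,0,0,30])

```text
t: 28.18
tool_pos: [540.0, -233.9, 71.3]
ee_rot: [-3.133, 0.0, 1.305]
wrist_force: [-23.1, 4.3, 16.3]
opening: 36.0
```

>>> servo_tool(targets=[0,-3,0,0,0,0,30,0,0,0,0,0,0,43,0,0,0,0,0,0,43,0,0,0,0,0,0,43,0,0,-10,0,0,0,43,0,0,-20,0,0,0,43,0,0,-30,0,0,0,56,0,0,-30,0,0,0,56,0,0,-30,0,0,0,56])

```text
t: 28.93
tool_pos: [540.7, -233.9, 192.3]
ee_rot: [3.141, 0.0, 1.305]
wrist_force: [0.2, -0.1, 0.6]
opening: 56.0
```

>>> servo_tool(targets=[0,-25,-25,0,0,0,56,0,-25,-25,0,0,0,56,0,0,0,0,0,0,56,0,0,0,0,0,0,56])

```text
t: 29.27
tool_pos: [492.4, -220.9, 242.3]
ee_rot: [3.138, 0.001, 1.304]
wrist_force: [0.9, 0.3, -0.5]
opening: 56.1
```

```bash
python3 - <<'E'
from h import *
w=cap('wrist','w20.png');go((530,150,240),82.8)
E
```

```text
tool [ 492.5 -220.9  240.7] [1.7994e+02 2.0000e-02 7.4740e+01] F [-0.2 -0.9  0. ] op 55.8 t 29.3 -> [367.7, -61.5, 0.6, 0.06, 0.02, -8.06]
```

View pics/w20.png

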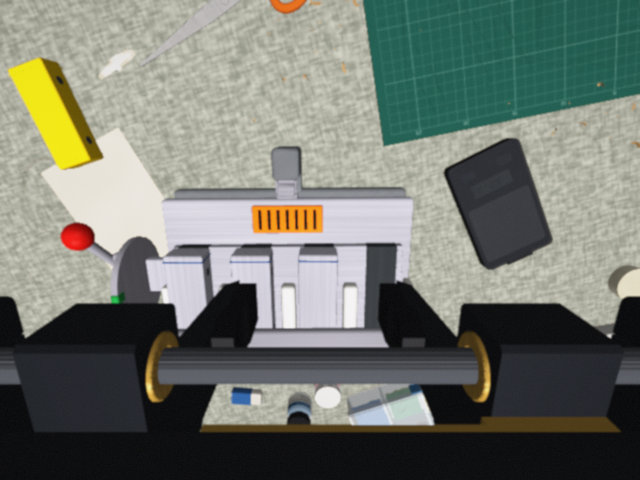

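Three home in a line. Now the last block (left one).

>>> servo_tool(targets=[36.8,-6.1,0,0,0,0,56,36.8,-6.1,0,0,0,0,56,36.8,-6.1,0,0,0,0,56,36.8,-6.1,0,0,0,0,56,36.8,-6.1,0,0,0,0,56,36.8,-6.1,0,0,0,0,56,36.8,-6.1,0,0,0,0,56,36.8,-6.1,0,0,0,0,56,36.8,-6.1,0,0,0,0,56,36.8,-6.1,0,0,0,-4,56,0,0,0,0,0,-4,56,0,0,0,0,0,0,56])

```text
t: 30.32
tool_pos: [530.5, 152.2, 238.5]
ee_rot: [-3.139, 0.0, 1.45]
wrist_force: [-0.6, 0.1, 0.3]
opening: 55.8
```

```bash
python3 - <<'E'
from blk import *
w=cap('wrist','w21.png');
B=blocks(w,lambda u,v:26,ymax=330)
for c,y,_,_ in B:
    if c[1]>-50:
        print(c.round(1),end=' ');a=np.radians(y);go((c[0]-29*np.cos(a),c[1]-29*np.sin(a),60),90+y)
E
```

```text
px 19 257 area 1925.5 ctr [ 543.5 -177.1] yaw -15.1 LxW 90.6 42.2
px 343 221 area 2838.0 ctr [545.9 176.7] yaw -7.1 LxW 97.6 35.3
[545.9 176.7] tool [530.5 150.9 238.8] [-1.7986e+02  4.0000e-02  8.2780e+01] F [ 0.7 -0.  -0.9] op 55.9 t 30.4 -> [27.6, -16.5, 178.8, -0.14, 0.03, -0.16]
```

View pics/w21.png

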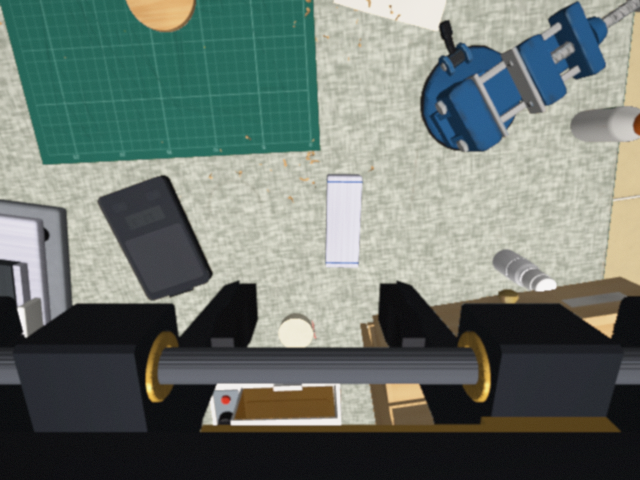

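>>> servo_tool(targets=[13.8,-8.3,35,0,0,0,56,13.8,-8.2,35,0,0,-0.2,56,0,0,35,0,0,0,56,0,0,35,0,0,0,56,0,0,35,0,0,0,56,0,0,0,0,0,0,56,0,0,0,0,0,0,56])

```text
t: 30.95
tool_pos: [517.3, 178.7, 64.4]
ee_rot: [-3.138, 0.001, 1.445]
wrist_force: [0.1, -0.4, -0.7]
opening: 55.8
```

```bash
python3 - <<'E'
from h import *
a=np.radians(-7.1)
w=cap('wrist','w22.png');go((545.9-29*np.cos(a),176.7-29*np.sin(a),6),82.9)
E
```

```text
tool [518.3 179.   66.2] [179.98  -0.    82.82] F [ 1.1 -0.4  0.3] op 56.2 t 31.0 -> [1.1, -1.3, 60.2, 0.02, -0.0, -0.08]
```

View pics/w22.png

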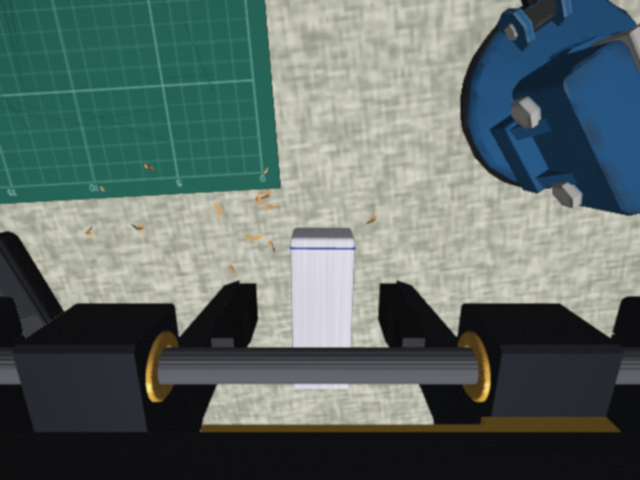

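>>> servo_tool(targets=[1,-1,30,0,0,0,56,0,0,20,0,0,0,56,0,0,9.5,0,0,0,56,0,0,0,0,0,0,56,0,0,0,0,0,0,30,0,0,0,0,0,0,30,0,0,0,0,0,0,30,0,0,0,0,0,0,30,0,0,0,0,0,0,30])

```text
t: 31.75
tool_pos: [517.3, 180.9, 7.1]
ee_rot: [3.139, -0.001, 1.448]
wrist_force: [-0.6, 0.7, 7.3]
opening: 35.6
```

>>> servo_tool(targets=[0,0,-10,0,0,0,30,0,0,-30,0,0,0,30,0,0,-40,0,0,0,30,0,0,-40,0,0,0,30,0,0,-35,0,0,0,30,0,0,0,0,0,0,30])

```text
t: 32.25
tool_pos: [518.8, 181.2, 168.2]
ee_rot: [3.13, -0.003, 1.448]
wrist_force: [1.0, -0.2, -2.3]
opening: 35.6
```

```bash
python3 - <<'E'
from h import *
p=seat(1,-69);print(p); go((*p,165),74.8)
E
```

```text
[ 519.24173929 -163.63895066]
tool [518.8 181.2 168.2] [ 1.7933e+02 -1.7000e-01  8.2970e+01] F [ 1.  -0.2 -2.3] op 35.6 t 32.2 -> [-342.2, 42.6, 2.7, 0.66, -0.21, 8.17]
```

>>> servo_tool(targets=[-38,4.9,0,0,0,0,30,-38,4.9,0,0,0,0,30,-38,4.9,0,0,0,0,30,-38,4.9,0,0,0,0,30,-38,4.9,0,0,0,0,30,-38,4.9,0,0,0,0,30,-38,4.9,0,0,0,0,30,-38,4.9,0,0,0,0,30,-38,4.9,0,0,0,4.1,30,0,0,0,0,0,4,30,0,0,0,0,0,0,30,0,0,0,0,0,0,30])

```text
t: 33.25
tool_pos: [517.8, -163.6, 160.3]
ee_rot: [-3.14, -0.001, 1.308]
wrist_force: [0.0, 1.1, -2.8]
opening: 35.7
```

```bash
python3 - <<'E'
from h import *
p=seat(1,-69);w=cap('wrist','w23.png'); go((*p,78.5),74.8)
E
```

```text
tool [ 518.  -163.   160.5] [-1.7993e+02 -3.0000e-02  7.5020e+01] F [ 0.4  0.1 -2.7] op 35.6 t 33.3 -> [-0.3, 1.5, 82.0, -0.07, -0.03, 0.22]
```

View pics/w23.png

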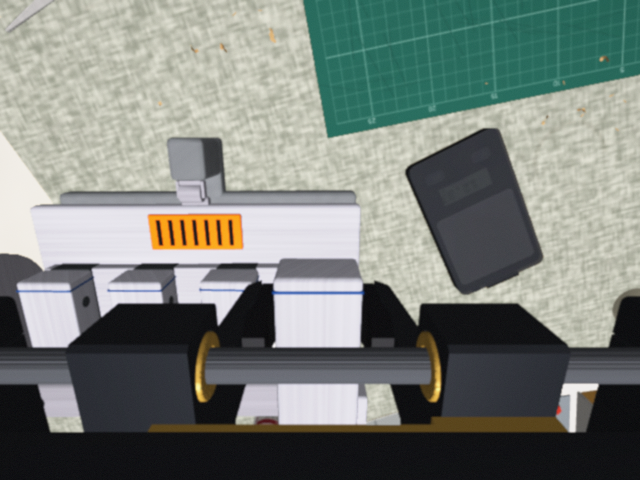

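>>> servo_tool(targets=[-0.3,1,30,0,0,0.2,30,0,0,25,0,0,0,30,0,0,15,0,0,0,30,0,0,8,0,0,0,30,0,0,4,0,0,0,30,0,0,0,0,0,0,30])

```text
t: 33.8
tool_pos: [519.3, -163.9, 78.6]
ee_rot: [-3.141, -0.0, 1.305]
wrist_force: [-1.2, 0.6, -3.5]
opening: 35.5
```

```bash
python3 - <<'E'
from h import *
p=seat(1,-69);w=cap('wrist','w24.png'); go((*p,71),74.8)
E
```

```text
tool [ 519.6 -164.2   79.3] [1.7996e+02 1.0000e-02 7.4730e+01] F [-0.2 -0.3 -2.7] op 35.3 t 33.9 -> [0.4, -0.5, 8.3, 0.04, 0.01, -0.07]
```

View pics/w24.png

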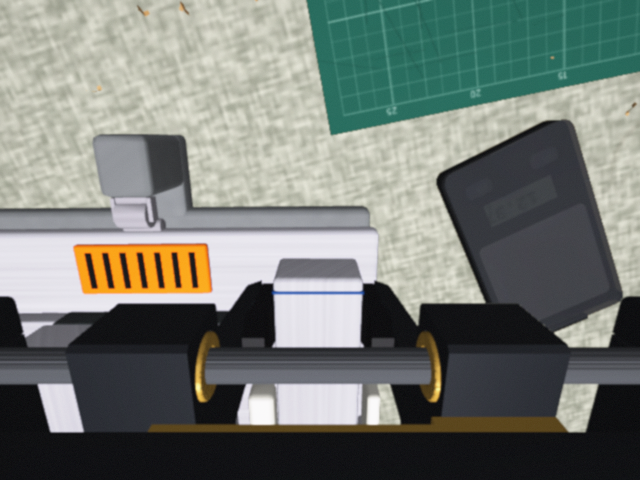

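>>> servo_tool(targets=[0.4,0,5,0,0,0,30,0,0,3,0,0,0,30,0,0,1,0,0,0,30,0,0,0,0,0,0,30])

```text
t: 34.18
tool_pos: [519.7, -164.2, 70.7]
ee_rot: [3.14, 0.0, 1.303]
wrist_force: [-2.3, 1.7, 3.2]
opening: 35.9
```

>>> servo_tool(targets=[0,4,0,0,0,0,30,0,4,0,0,0,0,30,0,4,0,0,0,0,30,0,4,0,0,0,0,30,0,4,0,0,0,0,30,0,4,0,0,0,0,30,0,4,0,0,0,0,30,0,4,0,0,0,0,30,0,3,0,0,0,0,30,0,1,0,0,0,0,30])

```text
t: 35.02
tool_pos: [554.2, -173.8, 70.8]
ee_rot: [3.141, 0.0, 1.303]
wrist_force: [-6.5, 2.1, 8.0]
opening: 35.6
```

>>> servo_tool(targets=[0,1,0,0,0,0,30,0,1,0,0,0,0,30,0,1,0,0,0,0,30,0,1,0,0,0,0,30,0,0,0,0,0,0,30])

```text
t: 35.43
tool_pos: [556.1, -174.3, 70.8]
ee_rot: [-3.137, 0.0, 1.303]
wrist_force: [-13.8, 1.6, 11.9]
opening: 35.7
```

>>> servo_tool(targets=[0,1,0,0,0,0,30,0,1,0,0,0,0,30,0,0,0,0,0,0,30])

```text
t: 35.68
tool_pos: [556.2, -174.3, 70.7]
ee_rot: [-3.132, 0.0, 1.303]
wrist_force: [-23.6, 4.4, 17.6]
opening: 35.5
```

>>> servo_tool(targets=[0,-3,0,0,0,0,30,0,0,0,0,0,0,43,0,0,0,0,0,0,43,0,0,0,0,0,0,43,0,0,-10,0,0,0,43,0,0,-20,0,0,0,43,0,0,-30,0,0,0,43,0,0,-30,0,0,0,30,0,0,-30,0,0,0,10,0,0,0,0,0,0,0,0,0,0,0,0,0,0])

```text
t: 36.6
tool_pos: [557.6, -174.7, 191.6]
ee_rot: [3.138, 0.001, 1.303]
wrist_force: [0.1, 0.8, 1.0]
opening: 18.5
```

```bash
python3 - <<'E'
from h import *
p=seat(4,-75)+YH*31;go((*p,240),74.8)
E
```

```text
tool [ 557.6 -174.7  191.6] [1.7978e+02 5.0000e-02 7.4660e+01] F [0.1 0.8 1. ] op 18.5 t 36.6 -> [-154.5, -45.5, -48.4, 0.22, 0.05, -0.14]
```

>>> servo_tool(targets=[-31,-9,-9.7,0,0,0,0,-31,-9,-9.7,0,0,0,0,-31,-9,-9.7,0,0,0,0,-31,-9,-9.7,0,0,0,0,-31,-9,-9.7,0,0,0,0,0,0,0,0,0,0,0,0,0,0,0,0,0,0])

```text
t: 37.18
tool_pos: [471.9, -313.0, 237.4]
ee_rot: [-3.14, -0.001, 1.3]
wrist_force: [-0.4, -0.1, -0.6]
opening: 0.1
```

```bash
python3 - <<'E'
from h import *
w=cap('wrist','w25.png');s=cap('scene','s25.png');t=cap('top','t25.png');go((0,0,0))
cv2.imwrite('pics/w25z.png',cv2.resize(w['frame'][170:350,90:450][:,:,::-1],None,fx=2.2,fy=2.2,interpolation=3))
cv2.imwrite('pics/s25z.png',cv2.resize(s['frame'][120:270,240:440][:,:,::-1],None,fx=4,fy=4,interpolation=3))
E
```

```text
tool [ 472.9 -311.   237.2] [-1.7991e+02 -7.0000e-02  7.4720e+01] F [1.  0.2 0.2] op 1.1 t 37.3 -> [175.0, -537.8, 238.3]
```

View pics/w25.png

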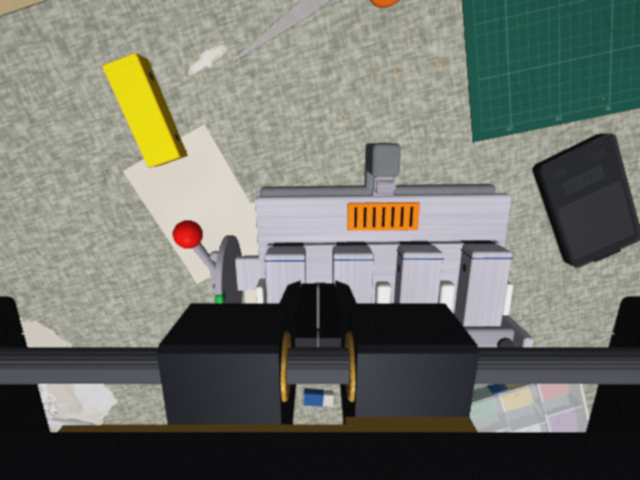

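View pics/w25z.png

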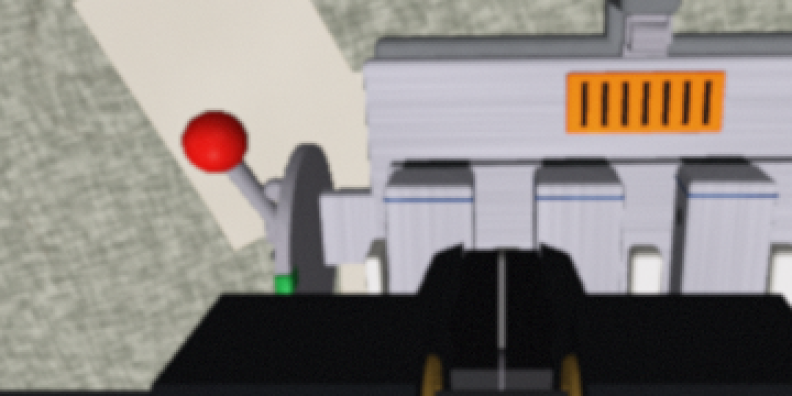

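View pics/s25z.png

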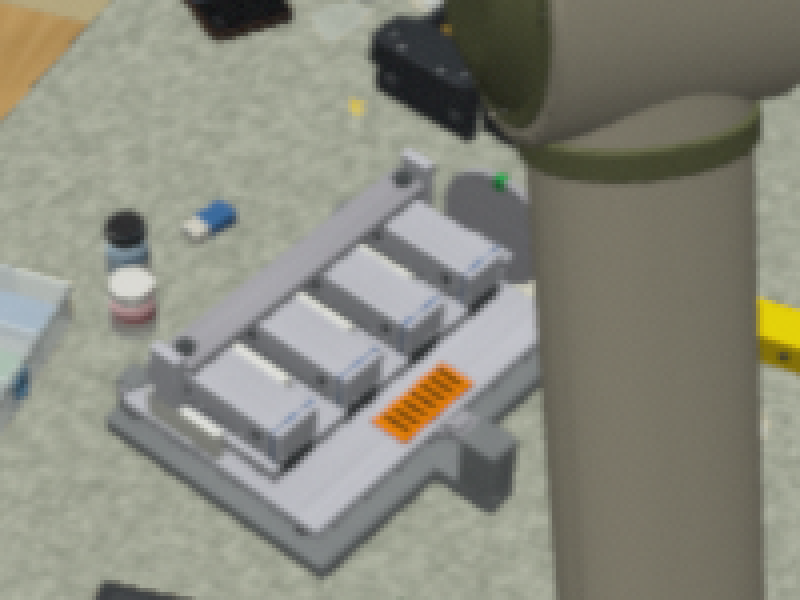

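```bash
cat > ball.py <<'E'
from h import *
def ballpx(c,roi):
    x0,x1,y0,y1=roi
    h=cv2.cvtColor(c['frame'],cv2.COLOR_RGB2HSV);m=cv2.inRange(h,(0,150,60),(5,255,255))|cv2.inRange(h,(175,150,60),(180,255,255));k=np.zeros_like(m);k[y0:y1,x0:x1]=m[y0:y1,x0:x1]
    (p,r)=cv2.minEnclosingCircle(cv2.findNonZero(k));return p,r
def rel(b):
    return np.round([b[:2]@XH,b[:2]@YH,b[2]],1)
E
python3 - <<'E'
from ball import *
w=cap('wrist');t=cap('top','t26.png');go((0,0,0))
pw,rw=ballpx(w,(150,230,200,270));print(pw,rw)
pt,rt=ballpx(t,(400,445,225,275));print(pt,rt)
b,e=tri(w,pw,t,pt);print(b,e,rel(b))
# range from size
d=12*w['fx']/rw;print('range',d, np.linalg.norm(b-w['o']))
# quadrant green mark, pivot guess
for z in (100,): print('on z111',rel(onz(w,*pw,111)), rel(onz(t,*pt,111)))
E
```

```text
tool [ 473.  -311.   237.6] [-1.7993e+02 -4.0000e-02  7.4750e+01] F [-0.7  0.7  0.8] op 0.6 t 37.4 -> [175.4, -537.9, 238.3]
(184.11976623535156, 233.85328674316406) 14.405268669128418Traceback (most recent call last):
  File "<stdin>", line 4, in <module>
  File "ball.py", line 5, in ballpx
    (p,r)=cv2.minEnclosingCircle(cv2.findNonZero(k));return p,r
          ~~~~~~~~~~~~~~~~~~~~~~^^^^^^^^^^^^^^^^^^^^
cv2.error: OpenCV(4.12.0) /io/opencv/modules/imgproc/src/shapedescr.cpp:201: error: (-215:Assertion failed) count >= 0 && (depth == CV_32F || depth == CV_32S) in function 'minEnclosingCircle'
```

```bash
python3 - <<'E'
import cv2
t=cv2.imread('pics/t26.png');cv2.imwrite('pics/t26z.png',cv2.resize(t[160:280,310:450],None,fx=5,fy=5,interpolation=3))
E
```

```text
(no output)
```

View pics/t26z.png

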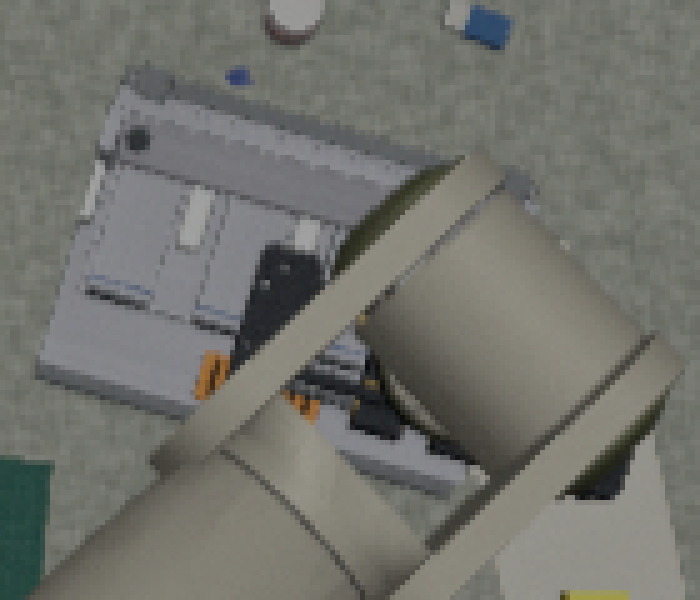

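```bash
python3 - <<'E'
from ball import *
w=cap('wrist');t=cap('top')
pw,rw=ballpx(w,(150,230,200,270))
im=cv2.cvtColor(cv2.imread('pics/top5.png'),cv2.COLOR_BGR2RGB)
t['frame']=im
pt,rt=ballpx(t,(400,445,240,265));print(pw,rw,pt,rt)
b,e=tri(w,pw,t,pt);print(b,e,rel(b))
print('on z111',rel(onz(w,*pw,111)),rel(onz(t,*pt,111)),'z100',rel(onz(w,*pw,100)),rel(onz(t,*pt,100)))
# green mark
h=cv2.cvtColor(w['frame'],cv2.COLOR_RGB2HSV);m=cv2.inRange(h,(50,120,80),(75,255,255));m[:280]=0;m[:,260:]=0;m[:,190]=0;m=cv2.erode(m,np.ones((2,2)))
q=cv2.findNonZero(m)
if q is not None: print('green',q[:,0].mean(0),len(q))
h=cv2.cvtColor(im,cv2.COLOR_RGB2HSV);m=cv2.inRange(h,(50,120,60),(75,255,255));m[:,:410]=0;m[:,435:]=0
q=cv2.findNonZero(m)
if q is not None: print('green top',q[:,0].mean(0),len(q))
E
```

```text
(184.20481872558594, 232.8674774169922) 14.32714557647705 (423.5, 253.5) 3.8079864978790283
[ 443.73990191 -412.52972923  118.47091963] 0.6534074618889916 [ 536.6 -281.3  118.5]
on z111 [ 538.9 -284.1  111. ] [ 537.2 -282.8  111. ] z100 [ 541.9 -288.4  100. ] [ 538.6 -284.7  100. ]
green [216.57377049 298.91803279] 61
green top [422.  230.5] 6
```

>>> servo_tool(targets=[-30,-10,0,0,0,0,32,-30,-10,0,0,0,0,32,-30,-10,0,0,0,0,32,0,0,0,0,0,0,32,0,0,0,0,0,0,32])

```text
t: 37.95
tool_pos: [419.4, -391.4, 237.9]
ee_rot: [-3.141, -0.0, 1.301]
wrist_force: [-0.1, 1.3, -0.3]
opening: 30.8
```

```bash
python3 - <<'E'
from ball import *
w=cap('wrist','w27.png');t=cap('top','t27.png');go((0,0,0))
pw,rw=ballpx(w,(150,640,150,300));print(pw,rw)
b,e=tri(w,pw,t,(423.5,253.5));print('vs top',b,e,rel(b))
# previous wrist view ray
s=get_state()
T=np.eye(4);T[:3,:3]=R.from_euler('xyz',[-179.93,-.04,74.75],degrees=True).as_matrix();T[:3,3]=(473.0,-311,237.6)
W=T@np.array(w['T_tool_cam']);w0=dict(w);w0['R']=W[:3,:3];w0['o']=W[:3,3]
b,e=tri(w,pw,w0,(184.2,232.9));print('vs prev wrist',b,e,rel(b))
h=cv2.cvtColor(w['frame'],cv2.COLOR_RGB2HSV);m=cv2.inRange(h,(50,120,80),(75,255,255));m[:240]=0;m=cv2.erode(m,np.ones((2,2)))
q=cv2.findNonZero(m)
if q is not None:
    g=q[:,0].mean(0);print('green',g,len(q));b,e=tri(w,g,w0,(216.6,299));print(b,e,rel(b));b,e=tri(w0,(216.6,299),t,(422,230.5));print(b,e,rel(b))
E
```

```text
tool [ 420.3 -390.1  238.2] [-1.7999e+02 -3.0000e-02  7.4690e+01] F [ 0.3 -0.1  0.3] op 32.5 t 38.0 -> [265.2, -508.4, 238.3]
(297.9845275878906, 267.6855773925781) 13.296714782714844
vs top [ 443.94281793 -414.64391615  113.17079084] 1.8961684061046287 [ 537.4 -283.3  113.2]
vs prev wrist [ 445.20539001 -416.09601307  110.40867751] 0.21115414316702913 [ 539.  -284.3  110.4]
green [320.5 329. ] 42
[ 510.87669708 -414.43573471  101.97967283] 0.2188981921785117 [ 601.9 -265.5  102. ]
[ 505.85732763 -408.70446969  115.2946942 ] 0.048721929657424286 [ 595.5 -261.3  115.3]
```

View pics/w27.png

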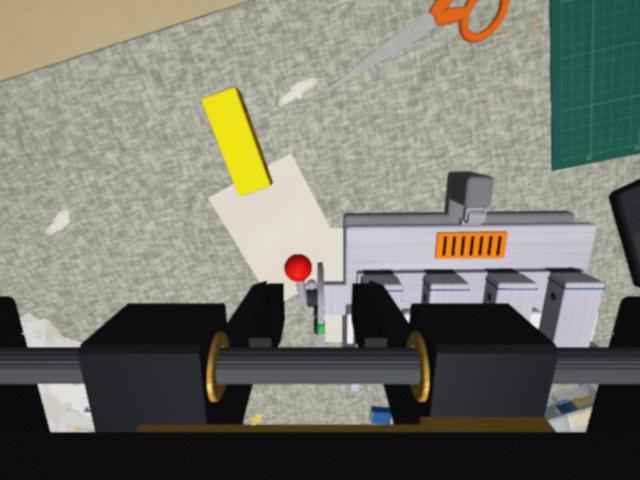

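>>> servo_tool(targets=[0,0,0,0,0,6.9,38,0,0,0,0,0,6.9,38,0,0,0,0,0,6.9,38,0,0,0,0,0,6.9,38,0,0,0,0,0,6.9,38,0,0,0,0,0,6.9,38,0,0,0,0,0,6.9,38,0,0,0,0,0,6.9,38,0,0,0,0,0,6.9,38,0,0,0,0,0,6.9,38,0,0,0,0,0,6.9,38,0,0,0,0,0,6.9,38])

```text
t: 39.05
tool_pos: [420.8, -389.6, 238.4]
ee_rot: [-3.142, -0.0, -0.146]
wrist_force: [0.4, 0.3, 0.8]
opening: 38.2
```

>>> servo_tool(targets=[0,0,0,0,0,6.9,38,0,0,0,0,0,0,38,0,0,0,0,0,0,38])

```text
t: 39.3
tool_pos: [420.5, -390.0, 238.4]
ee_rot: [-3.142, -0.0, -0.257]
wrist_force: [0.0, -0.0, -0.3]
opening: 38.0
```

```bash
python3 - <<'E'
from ball import *
p=XH*538.5-YH*284
w=cap('wrist','w28.png');go((*p,160),-15.2)
pw,rw=ballpx(w,(150,640,0,400));print(pw,rw)
E
```

```text
tool [ 420.4 -390.2  238.3] [-1.800e+02 -1.000e-02 -1.475e+01] F [ 0.5 -0.1 -0.1] op 38.0 t 39.4 -> [30.1, 18.4, 78.3, -0.0, -0.01, 0.45]
(355.868408203125, 251.3947296142578) 13.36402702331543
```

View pics/w28.png

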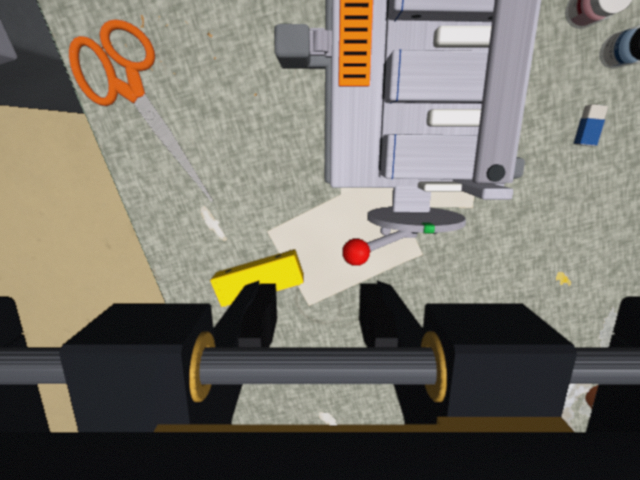

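```bash
python3 - <<'E'
from ball import *
w=cap('wrist');go((0,0,0))
pw,rw=ballpx(w,(150,640,0,400));print(rel(onz(w,*pw,111)), 'green',rel(onz(w,430,229,103)))
E
```

```text
tool [ 420.3 -390.4  238.3] [-180.    -0.   -14.8] F [-0.1 -0.5  0.7] op 38.4 t 39.4 -> [-506.1, -270.0, 238.3]
[ 539.3 -283.7  111. ] green [ 601.2 -266.2  103. ]
```

>>> servo_tool(targets=[15.2,9.2,26,0,0,0.2,38,15.2,9.2,26,0,0,0.2,38,0,0,26,0,0,0,38,0,0,0,0,0,0,38,0,0,0,0,0,0,38])

```text
t: 39.82
tool_pos: [444.3, -416.1, 159.8]
ee_rot: [-3.14, 0.002, -0.268]
wrist_force: [0.7, -0.6, -0.2]
opening: 37.8
```

```bash
python3 - <<'E'
from ball import *
p=XH*539-YH*284
w=cap('wrist','w29.png');go((*p,109),-15.2)
E
```

```text
tool [ 444.6 -416.6  161.4] [ 1.7997e+02 -4.0000e-02 -1.5360e+01] F [1.  0.1 0.9] op 38.0 t 39.9 -> [0.4, -1.0, 52.4, 0.03, -0.04, -0.16]
```

View pics/w29.png

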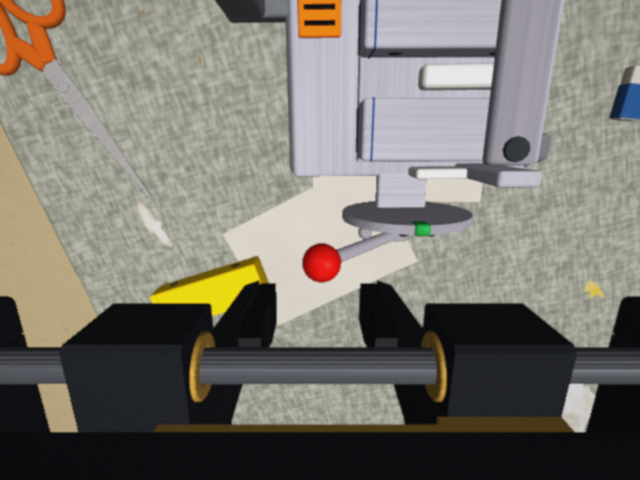

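>>> servo_tool(targets=[0.4,-0.8,25,0,0,0,38,0,0,20,0,0,0,38,0,0,8,0,0,0,38,0,0,0,0,0,0,34,0,0,0,0,0,0,34])

```text
t: 40.28
tool_pos: [445.4, -416.4, 108.9]
ee_rot: [3.14, -0.002, -0.269]
wrist_force: [0.2, -0.5, -0.2]
opening: 33.9
```

```bash
python3 - <<'E'
from ball import *
p=XH*539-YH*284
w=cap('wrist','w30.png');go((*p,109),-15.2)
E
```

```text
tool [ 445.5 -416.6  109.3] [ 1.7989e+02 -1.4000e-01 -1.5430e+01] F [0.8 0.  0.5] op 34.4 t 40.3 -> [-0.4, -0.7, 0.3, 0.11, -0.14, -0.23]
```

View pics/w30.png

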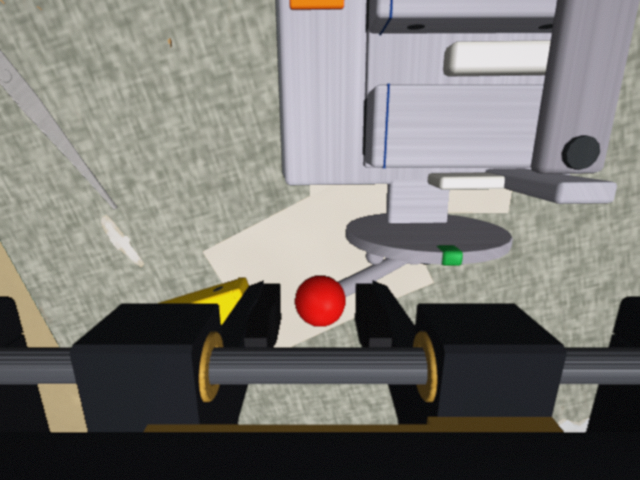

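>>> servo_tool(targets=[0,0,0,0,0,0,28,0,0,0,0,0,0,28,3.6,0,-2.7,0,0,0,28,3.6,0,-2.7,0,0,0,28,3.8,0,-2.3,0,0,0,28,3.9,0,-2.4,0,0,0,28,4,0,-2,0,0,0,28,4.1,0,-1.9,0,0,0,28,4.2,0,-1.6,0,0,0,28,4.2,0,-1.5,0,0,0,28], squeeze=5)

```text
t: 41.17
tool_pos: [474.8, -424.2, 126.5]
ee_rot: [3.141, 0.002, -0.269]
wrist_force: [-9.0, 5.0, 13.8]
opening: 37.8
```

>>> servo_tool(targets=[4.3,0,-1.1,0,0,0,28,4.4,0,-1.1,0,0,0,28,4.4,0,-0.7,0,0,0,28,4.5,0,-0.7,0,0,0,28,0,0,0,0,0,0,28])

```text
t: 41.58
tool_pos: [492.5, -429.1, 131.2]
ee_rot: [3.14, -0.0, -0.269]
wrist_force: [-9.3, 6.5, 19.8]
opening: 53.7
```

```bash
python3 - <<'E'
from ball import *
w=cap('wrist','w31.png');go((0,0,0));print(rel(np.array(get_state()['tool_pos'])))
E
```

```text
tool [ 492.2 -429.1  131.3] [ 1.7989e+02 -2.0000e-02 -1.5420e+01] F [-7.9  6.8 19.7] op 53.3 t 41.6 -> [-588.6, -283.0, 130.6]
[ 587.7 -284.5  131.3]
```

View pics/w31.png

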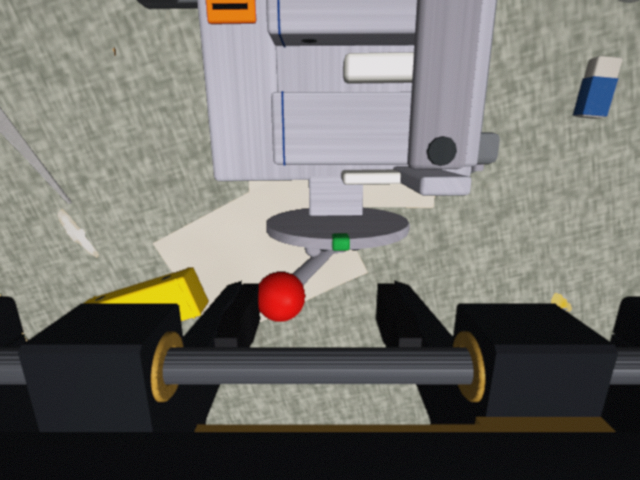

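>>> servo_tool(targets=[-8,0,0,0,0,0,53,-8,0,0,0,0,0,53,0,0,0,0,0,0,53,0,0,0,0,0,0,53], squeeze=40)

```text
t: 41.97
tool_pos: [476.7, -424.8, 127.9]
ee_rot: [-3.141, 0.0, -0.27]
wrist_force: [0.1, 0.3, -0.4]
opening: 53.3
```

```bash
python3 - <<'E'
from ball import *
w=cap('wrist','w32.png');go((0,0,0));print(rel(np.array(get_state()['tool_pos'])))
E
```

```text
tool [ 476.9 -424.9  127.9] [-1.7999e+02 -1.0000e-02 -1.5460e+01] F [-0.6  0.1  0.2] op 53.0 t 42.0 -> [-572.9, -282.4, 127.9]
[ 571.9 -284.5  127.9]
```

View pics/w32.png

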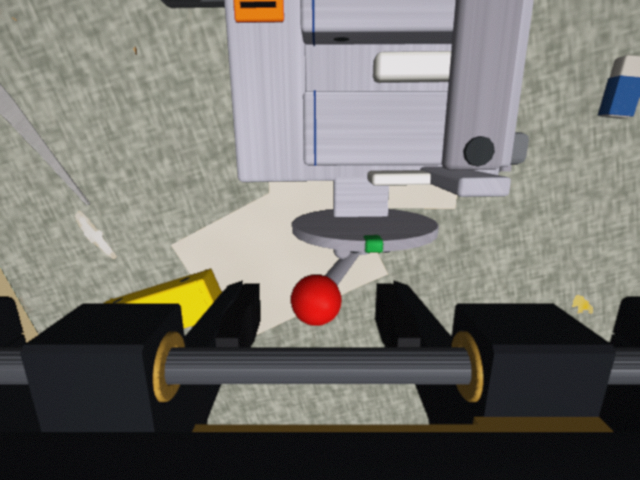

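>>> servo_tool(targets=[0,0,6,0,0,0,36,0,0,0,0,0,0,27,0,0,0,0,0,0,27,0,0,0,0,0,0,27,4,0,-1.1,0,0,0,27,4,0,-0.9,0,0,0,27,4,0,-0.7,0,0,0,27,0,0,0,0,0,0,27])

```text
t: 42.68
tool_pos: [488.9, -428.2, 125.2]
ee_rot: [3.141, -0.001, -0.269]
wrist_force: [0.2, -0.3, 0.3]
opening: 26.7
```

```bash
python3 - <<'E'
from ball import *
w=cap('wrist','w33.png');go((0,0,0));print(rel(np.array(get_state()['tool_pos'])))
E
```

```text
tool [ 488.9 -428.2  125. ] [ 1.7997e+02 -6.0000e-02 -1.5430e+01] F [-1.1  0.1  0.1] op 26.9 t 42.7 -> [-585.4, -282.7, 124.2]
[ 584.3 -284.5  125. ]
```

View pics/w33.png

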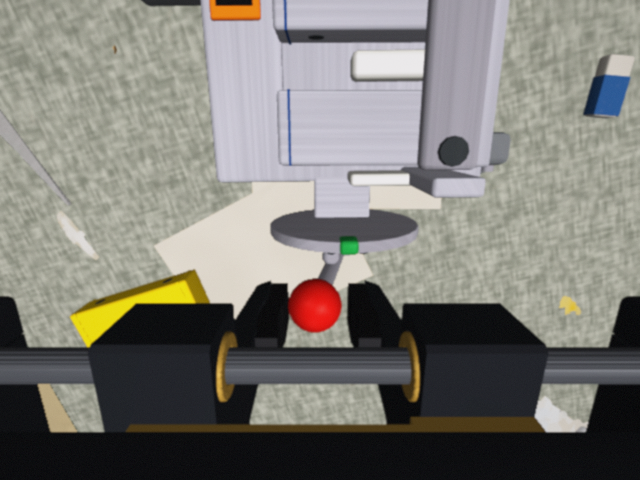

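>>> servo_tool(targets=[4,0,-0.6,0,0,0,27,4,0,-0.4,0,0,0,27,3,0,-0.2,0,0,0,27,0,0,0,0,0,0,27,0,0,0,0,0,0,27])

```text
t: 43.15
tool_pos: [499.4, -430.9, 125.6]
ee_rot: [-3.141, -0.001, -0.269]
wrist_force: [0.2, -0.2, -0.0]
opening: 26.9
```

```bash
python3 - <<'E'
from ball import *
w=cap('wrist','w34.png');go((0,0,0));print(rel(np.array(get_state()['tool_pos'])))
p,r=ballpx(w,(250,390,250,350));print(p,r,rel(onz(w,*p,132)))
E
```

```text
tool [ 499.2 -430.8  125.6] [-1.7999e+02 -2.0000e-02 -1.5430e+01] F [-0.2 -0.2  0.2] op 27.2 t 43.2 -> [-595.9, -282.4, 125.5]
[ 595.  -284.4  125.6]
(318.5058288574219, 306.5755920410156) 26.80591583251953 [ 594.9 -284.   132. ]
```

View pics/w34.png

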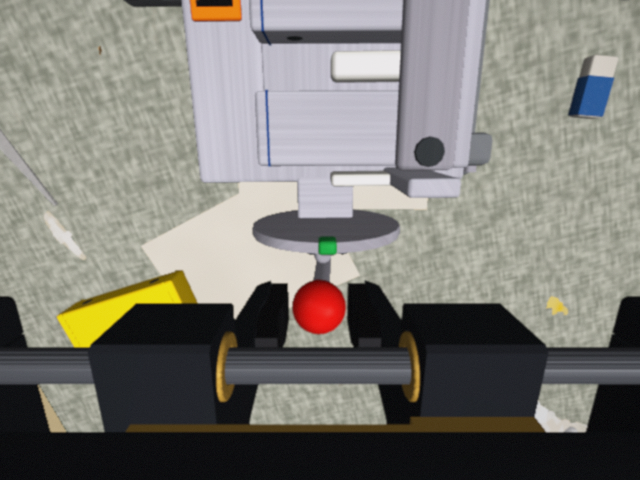

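>>> servo_tool(targets=[2,0,-0.1,0,0,0,27,2,0,0,0,0,0,27,0,0,0,0,0,0,27,0,0,0,0,0,0,27])

```text
t: 43.53
tool_pos: [502.9, -432.0, 125.9]
ee_rot: [-3.142, -0.0, -0.269]
wrist_force: [0.4, -1.0, -0.3]
opening: 27.0
```

```bash
python3 - <<'E'
from ball import *
w=cap('wrist','w35.png');go((0,0,0));print(rel(np.array(get_state()['tool_pos'])))
p,r=ballpx(w,(250,390,250,350));print(p,r,rel(onz(w,*p,132)))
E
```

```text
tool [ 502.9 -432.   125.9] [-180.     -0.    -15.44] F [ 0.9 -1.1  0.6] op 27.1 t 43.6 -> [-599.7, -282.5, 125.9]
[ 598.8 -284.5  125.9]
(315.7865905761719, 306.2840881347656) 26.796249389648438 [ 597.4 -284.1  132. ]
```

View pics/w35.png

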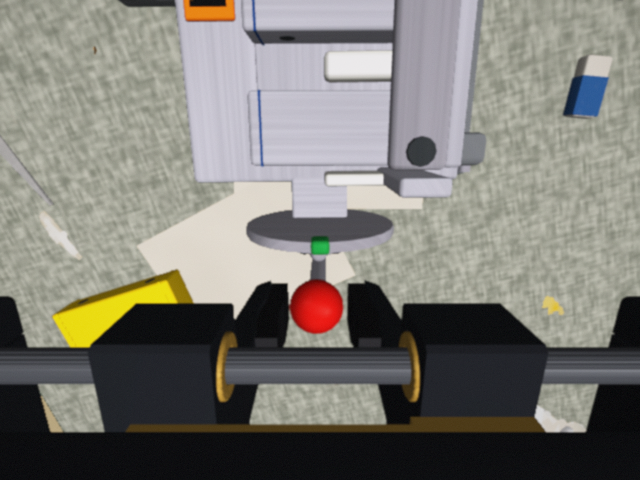

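>>> servo_tool(targets=[1.5,0,0,0,0,0,27,0,0,0,0,0,0,27,0,0,0,0,0,0,27])

```text
t: 43.83
tool_pos: [504.3, -432.4, 126.0]
ee_rot: [3.142, -0.0, -0.27]
wrist_force: [-0.7, -0.0, 1.1]
opening: 27.1
```

```bash
python3 - <<'E'
from ball import *
w=cap('wrist','w36.png');go((0,0,0));print(rel(np.array(get_state()['tool_pos'])))
p,r=ballpx(w,(250,390,250,350));print(p,r,rel(onz(w,*p,132)))
E
```

```text
tool [ 504.3 -432.4  125.9] [180.    -0.   -15.44] F [-0.4 -0.  -0.9] op 27.2 t 43.9 -> [-601.2, -282.5, 125.9]
[ 600.3 -284.5  125.9]
(313.81939697265625, 306.1621398925781) 26.88238525390625 [ 598.  -284.1  132. ]
```

>>> servo_tool(targets=[-2,0,0,0,0,0,34,0,0,0,0,0,0,42,0,0,0,0,0,0,42,0,0,-15,0,0,0,42,0,0,-30,0,0,0,42,0,0,-35,0,0,0,42,-10,20,-20,0,0,0,42,-10,30,-10,0,0,0,42,0,0,0,0,0,0,42,0,0,0,0,0,0,42])

```text
t: 44.72
tool_pos: [469.0, -475.6, 236.2]
ee_rot: [3.141, -0.001, -0.272]
wrist_force: [0.2, -0.6, -0.6]
opening: 42.0
```

```bash
python3 - <<'E'
from ball import *
w=cap('wrist','w37.png');s=cap('scene','s37.png');t=cap('top');go((0,0,0))
p,r=ballpx(w,(200,450,150,350));print(p,r,rel(onz(w,*p,132)))
cv2.imwrite('pics/s37z.png',cv2.resize(s['frame'][120:270,240:440][:,:,::-1],None,fx=4,fy=4,interpolation=3))
E
```

```text
tool [ 470.1 -473.8  235.1] [-1.7993e+02  6.0000e-02 -1.5400e+01] F [-0.1  0.  -0.1] op 42.1 t 44.9 -> [-578.8, -331.6, 236.1]
(347.1510314941406, 167.1145782470703) 16.465492248535156 [ 598.  -283.8  132. ]
```

View pics/w37.png

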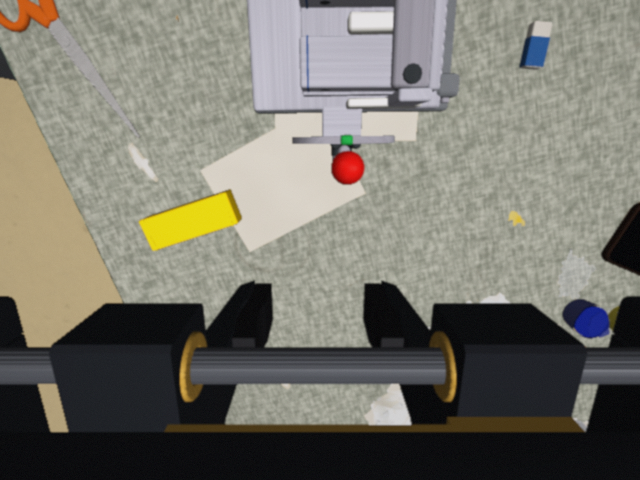

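View pics/s37z.png

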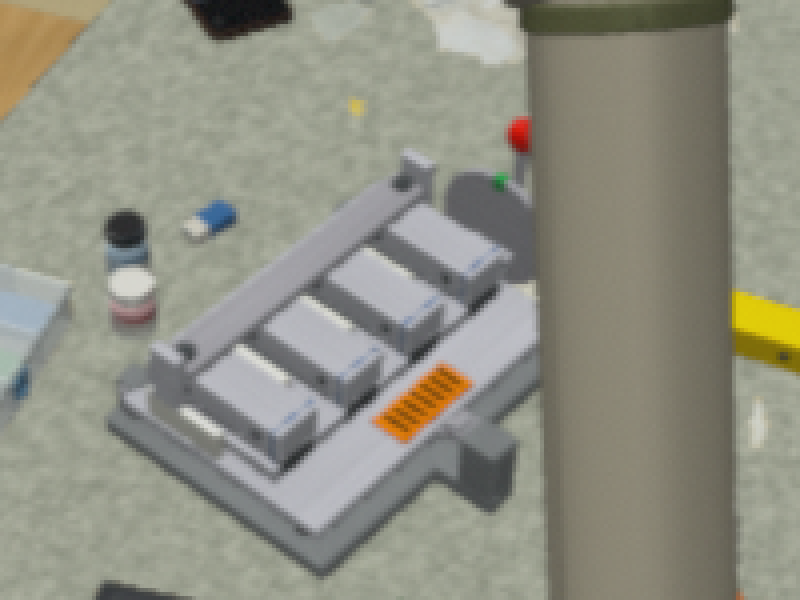

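>>> servo_tool(targets=[-10,38,0,0,0,0,42,-10,38,0,0,0,0,42,-10,38,0,0,0,0,42,-10,38,0,0,0,0,42,-10,38,0,0,0,0,42,-10,20,0,0,0,0,42,0,0,0,0,0,0,42])

```text
t: 45.45
tool_pos: [352.9, -663.8, 233.5]
ee_rot: [-3.14, 0.002, -0.274]
wrist_force: [0.1, 0.9, 0.1]
opening: 42.0
```

```bash
python3 - <<'E'
from ball import *
s=cap('scene','s38.png');t=cap('top','t38.png');go((0,0,0))
cv2.imwrite('pics/s38z.png',cv2.resize(s['frame'][120:270,240:440][:,:,::-1],None,fx=4,fy=4,interpolation=3))
cv2.imwrite('pics/t38z.png',cv2.resize(t['frame'][160:280,310:450][:,:,::-1],None,fx=5,fy=5,interpolation=3))
p,r=ballpx(t,(400,445,220,265));print(p,r,rel(onz(t,*p,132)))
p2,r=ballpx(s,(360,400,140,165));print(p2,r);b,e=tri(t,p,s,p2);print(rel(b),e)
E
```

```text
tool [ 356.4 -660.7  234.8] [-1.799e+02  4.000e-02 -1.545e+01] F [ 1.3  1.  -0.1] op 42.3 t 45.5 -> [-519.3, -541.5, 236.1]
(430.68182373046875, 231.31817626953125) 4.0478596687316895 [ 597.5 -281.4  132. ]
(370.5, 153.5) 3.8079864978790283
[ 596.8 -281.2  134.4] 0.6586165832024491
```

View pics/s38z.png

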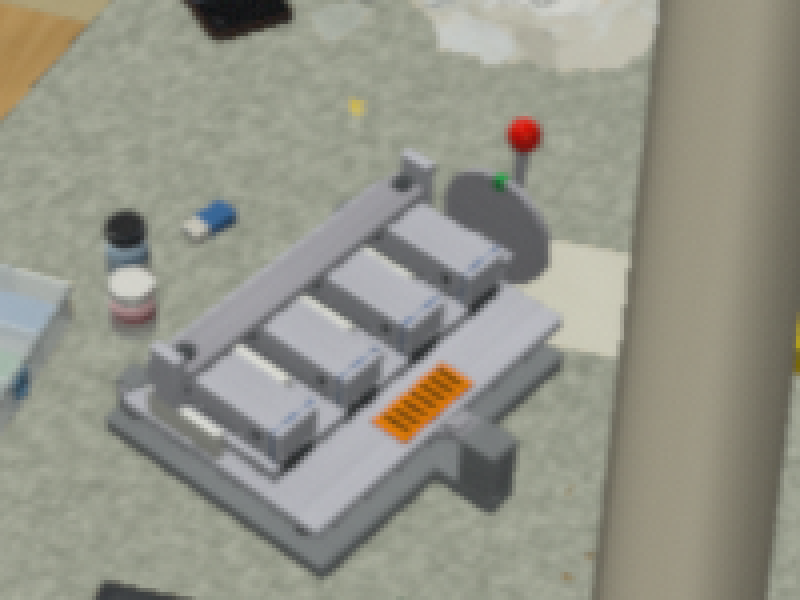

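View pics/t38z.png

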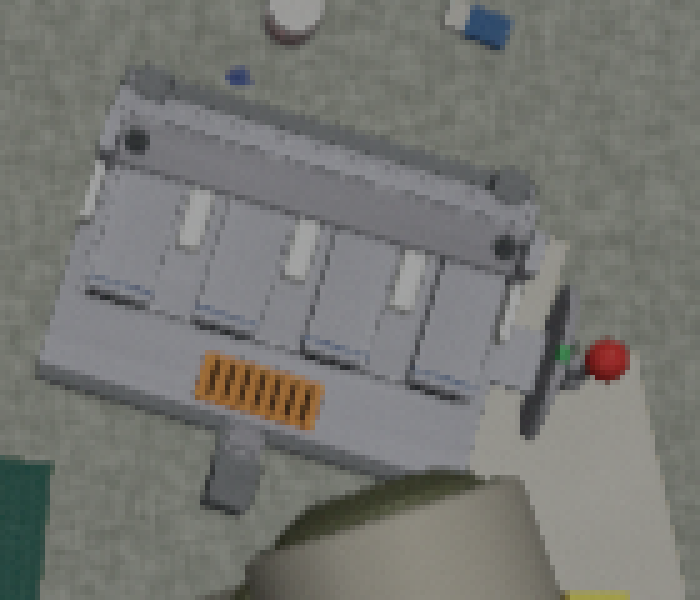

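```bash
python3 - <<'E'
from h import *
go((0,0,0)); robot.hand_in()
E
```

```text
tool [ 356.4 -660.7  234.8] [-1.799e+02  4.000e-02 -1.545e+01] F [ 1.3  1.  -0.1] op 42.3 t 45.5 -> [-519.3, -541.5, 236.1]
the job is handed in; nothing more can be done
```

The job is handed in at 45.5 s. The plate is level in its catch, four aluminium blocks are on reference blocks 1 to 4, and the lever stands upright. `hand_in()` gave no verdict.

- **Blocks:** I laid each one on from the front and slid it under the bar until it hit the fence, where the force rose to 17–24 N and it stopped moving. In the last top and scene views their front edges line up, and each sits about evenly between its separators. I did not measure each block's sideways position separately after the last one went in. I judged that from the stripe measurement, the separator gaps and the final pictures.
- **Plate:** it was pushed onto its stop with about 28 N, and it stayed level in every picture after that.
- **Lever:** my first push failed. The grip was too weak, so the fingers spread and rode up on the ball. I backed off, gripped harder from lower down, and the second push brought it upright. The ball's position in the last views puts the lever at about 0.88 to 0.93 rad. My pivot estimates disagreed by about 4 mm, so I can't narrow it further.
- **Beaker and sanding block:** I never went near the sanding block. I did not positively pick out the beaker in the images, but I saw nothing pushed or knocked. The yellow block was left alone.

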